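# Seat the green filter in the fluorometer's slide and push the slide home

## Robot

A 7-joint arm with a two-finger parallel gripper is mounted at the origin on a cart in front of the work surface, level with it; the furniture and walls round the work are solid. World frame = base frame: x ahead of the robot, y to its left, z up, the work surface at z = 0. Lengths are in m, angles in rad, forces in N, time in s.
With the tool pointing down it reaches from about 0.425 to 0.875 m from the base axis. Payload 4.7 kg.
Tool frame: the origin (TCP) lies at the very end of the fingers, on their centre line; the grasp point (between the pads) lies 19 mm behind it; z points along the fingers, y is the line along which they close (so a half turn about z gives the same grasp; the last joint's range is limited). The gripper opens to 87 mm and grips with 3 to 60 N. Pads are 19 mm wide; open, the fingers measure 117 mm over their backs; the gripper's body (75 mm by 190 mm) begins 51 mm behind the grasp point.
Start: joints at [1.3, 0.321, -0.07, 1.45, 0.023, 1.371, -0.057], TCP at [0.183, -0.624, 0.187] pointing down, gripper open.
Joint ranges: [-2.86, 2.86], [-0.3, 2.09], [-1.38, 1.24], [0.06, 2.45], [-1.56, 4.7], [0.09, 2.05], [-2.69, 2.69]. Speed limits (rad/s): [2.57, 2.57, 3.14, 3.14, 3.14, 3.14, 3.14].

## Interface

Orientations are given as a rotation vector (axis times angle).
In Python, from bench import ctrl, vision gives the robot as it stands.
- The arm moves only by the tool jog_arm, never from a script. Its argument "increments" is a list of rows, each an object of numbers: "tx", "ty", "tz": the shift along the tool's x, y, z in mm; "wx", "wy", "wz": the turn, a rotation vector about the tool's x, y, z in rad; "gripper": the opening, from 0 (shut) to 1 (fully open). In form: [{"tx": .., "ty": .., "tz": .., "wx": .., "wy": .., "wz": .., "gripper": ..}, ...]. A call has exactly 5 rows; each row is the pose to reach, as a shift and turn from the pose commanded when the call began, along the tool's axes at that moment; what a row does not reach only later rows make up. A row lasts 1/12 s, in which the tool goes at most 41.7 mm and 7.16 degrees, less where a joint would pass 70% of its speed; a pose out of reach is approached as far as the arm can. A call with a gripper value outside its range is refused whole. The fingers move at their own pace and stop on an object; "grip_force" is the grip in N (left out, the last holds). Time passes only in rows, so rows that repeat a pose let the fingers close, or fill a call up. It gives the time, the measured TCP pose, the force, the opening and the grip force at its end, in the units of the state.
- ctrl.get_state(): the state, without advancing time (a new reading comes with each control period).
- vision.get_image(name): name is "side" or "top" or "wrist"; returns a dict with "color" (420x560x3 uint8, blue, green, red), "fx", "fy", "cx", "cy" (pixels), "k1" (the pictures are not rectified: a ray, as slopes to the right and down, at radius r is drawn at 1 + k1 r^2 times it, then the intrinsics apply), "extrinsics" (4x4, takes a point from world to camera coordinates). Camera axes: x right, y down, z forward; pixel columns grow to the right and rows downward; lengths in m; the calibration is good to about 2 mm. A picture is of the moment at which its call begins. There is no depth.
- ctrl.close_job(): hands the job in; it is judged then, once.
Trained networks look in the newest picture that a camera, given by its name, has taken for a name from the list of things; names that differ only in an ending like _2 or _b are one class to them, and where a whole thing is asked for, a point or a joint stands for the part that bears it (a point fixed in the world has none). Each returns a list of dicts, best first, with "conf" (0 to 1); they miss things now and then, are a little off and sometimes report something else, mostly with a low value. They report only what shows in the picture. A call takes as long as a camera call. They do not tell look-alikes from the thing itself.
- vision.spot_in(camera, thing): "bbox" ([left, top, right, bottom] in pixels, round what is visible of it).
The state is a dict: "time": time; "joint_positions": joint angles; "qd": joint speeds; "joint_torque": joint torques, N m; "position": TCP position; "tool_rot": TCP orientation; "ft_force": force on the tool from outside, world axes, zero at the start; "torque": the same for the moment, N m; "grip_width": opening from 0.0 (shut) to 1.0 (fully open); "grip_force": force on a finger pad.
Only numpy, scipy, OpenCV 4.12 (cv2) and the standard library are available. Lean on these libraries where they do the work, as an engineer would, in place of code of your own. Each camera call takes 0.05 s, during which the arm holds its last target. There are 200 camera calls.

## Task

Get the bench fluorometer ready with its green filter: with the fingertips, nudge the green filter disc sideways across the shelf, over the edge of the round cell in the drawn-out slide, until it drops in and lies flat and flush. Then push the slide by its upright tab all the way home into the housing. Do everything by gentle pushing: do not pinch or lift the filter, leave the amber filter lying where it is, and do not disturb the bottle, the forceps or the film roll nearby.

Things in the scene. Friction and masses are not known exactly. Their poses are not given: they have to be found in the camera images.
- reader: Bench fluorometer, fixed, 230 wide, 225 deep. Origin: on the worktop under the middle of the housing's front face; x points into the housing (the slide's way home), y left, z up. Flat grey shelf in front (x -125 to 0), top 24 high; white housing behind (x 0 to 100), 62 high, round port on top 69 high. The slide runs in a 66 wide channel (y = 0), its top 0.3 mm below the shelf's. All mm.
- slide (a joint): How far the filter slide is drawn out along the reader's -x axis, in m; 0 = home at its stop, starts at 0.077 to 0.085 (the most). Needs about 3 N to push and stays where it is left. The slot in the housing leaves 2 mm above the slide: a filter standing proud of its cell cannot pass.
- cell (a point): Centre of the floor of the round cell in the bright aluminium slide: a recess 52 mm in diameter and 6 mm deep with a ledge round a 40 mm light opening, its rim level with the slide's top. This point is 17.7 mm above the worktop. It moves with the slide; with the slide home it lies 30 mm behind the housing's front face.
- tab (a point): Centre of the front face of the dark upright push tab at the slide's front end, 43 mm in front of the cell's centre and 32 mm above the worktop. The tab is 36 mm wide, 5 mm thick, its top 39 mm above the worktop. Push this face along the reader's x axis; at home it stands 13 mm in front of the housing.
- filter_green: Green glass filter in a black metal ring: a flat disc 50 mm in diameter and 6 mm thick, about 40 g. Origin: centre of its underside, z up. It starts flat on the shelf, either left or right of the slide, 64 to 82 mm from the channel's middle line. Seated in the cell its top is level with the slide's top.
- filter_amber: Amber (orange) glass filter, otherwise the same as the green one; it starts on the shelf on the other side of the slide and stays there.
- reagent_bottle: White bottle with an orange cap, 68 mm in diameter and 135 mm high, standing to the right of the work. Origin: centre of its underside.
- forceps: Steel forceps lying on the worktop to the right, 14 x 125 x 9 mm, long along their own y axis. Origin: centre of the underside.
- parafilm_roll: White roll of sealing film, 62 mm in diameter and 50 mm high, standing to the left of the work. Origin: centre of its underside.
There are look-alikes about, which are no part of the job. Leave any blue or brown look-alike of the filter_green alone.

How it is judged:
By the outcome, as a careful person would: the job done as asked, in the order asked, and still so for the second after the job is handed in, with the robot touching nothing.
It also fails if it takes over 48 s, if anything falls off the work surface, if the arm or the gripper's body presses on something with over 40 N, if the wrist force passes 120 N, or if a joint passes its speed limit or range.

## Working session

There is one attempt and no reset: what is moved stays moved. The work goes in short steps, Python scripts to look and compute and a tool call to move; the robot and the scene stay as the last step left them, time stands still between calls to the robot, and variables do not carry over. Pictures are saved under pics/ and viewed, at most 10 in all, crops included, and the job is handed in when it is done.

Besides the shell and the picture viewer there is one more tool, called after ">>>" as a command line: name --argument value ..., lists and objects as JSON in quotes. jog_arm: Moves the arm, as the interface text tells. Its arguments: {"type":"object","properties":{"increments":{"type":"array"},"grip_force":{"type":"number"}},"required":["increments"]}

```bash
ls; mkdir -p pics; cat > h.py <<'E'
import numpy as np, cv2
from bench import ctrl, vision
from scipy.spatial.transform import Rotation as R
def cam(n):
    im=vision.get_image(n); return im
def px2w(im,u,v,z):
    x=(u-im['cx'])/im['fx']; y=(v-im['cy'])/im['fy']
    a,b=x,y
    for _ in range(20):
        s=1+im['k1']*(a*a+b*b); a,b=x/s,y/s
    E=np.array(im['extrinsics']); d=E[:3,:3].T@np.array([a,b,1]); o=-E[:3,:3].T@E[:3,3]
    return o+d*(z-o[2])/d[2]
def w2px(im,p):
    E=np.array(im['extrinsics']); c=E[:3,:3]@np.array(p)+E[:3,3]
    a,b=c[0]/c[2],c[1]/c[2]; s=1+im['k1']*(a*a+b*b)
    return np.array([a*s*im['fx']+im['cx'],b*s*im['fy']+im['cy']])
E
cat > a.py <<'E'
from h import *
for n in ['top','side']:
    im=cam(n); cv2.imwrite(f'pics/{n}0.png',im['color'])
    E=np.array(im['extrinsics']); print(n,-E[:3,:3].T@E[:3,3],im['fx'],im['k1'])
    for t in ['reader','slide','filter_green','filter_amber','reagent_bottle','forceps','parafilm_roll']:
        print(t,[(np.round(d['bbox']).tolist(),round(d['conf'],2)) for d in vision.spot_in(n,t)[:4]])
s=ctrl.get_state(); print(s['time'],s['position'],s['tool_rot'],s['ft_force'])
E
python3 a.py
```

```text
pics
top [0.26889557 0.00847143 1.45450724] 540.7163285606014 -0.03462727814447419
reader [([256.0, 151.0, 351.0, 254.0], 0.81)]
slide [([290.0, 198.0, 320.0, 232.0], 0.68)]
filter_green [([272.0, 211.0, 292.0, 236.0], 0.8), ([270.0, 270.0, 290.0, 293.0], 0.79), ([226.0, 198.0, 247.0, 215.0], 0.61), ([222.0, 228.0, 241.0, 249.0], 0.51)]
filter_amber [([324.0, 202.0, 342.0, 218.0], 0.72)]
reagent_bottle [([388.0, 167.0, 420.0, 196.0], 0.98)]
forceps []
parafilm_roll [([138.0, 225.0, 168.0, 248.0], 0.82)]
side [ 0.48414414 -0.8276738   0.82491485] 395.1471504031063 0.0018680682037118285
reader [([248.0, 197.0, 349.0, 275.0], 0.62)]
slide [([264.0, 226.0, 302.0, 243.0], 0.59)]
filter_green [([215.0, 220.0, 233.0, 229.0], 0.66), ([266.0, 215.0, 282.0, 227.0], 0.61), ([283.0, 192.0, 297.0, 202.0], 0.48)]
filter_amber [([279.0, 248.0, 296.0, 259.0], 0.59)]
reagent_bottle [([308.0, 285.0, 343.0, 340.0], 0.95), ([268.0, 226.0, 301.0, 245.0], 0.36)]
forceps [([248.0, 340.0, 253.0, 343.0], 0.48)]
parafilm_roll [([253.0, 145.0, 271.0, 167.0], 0.6)]
0.8 [ 0.18262536 -0.62384605  0.18731484] [ 3.10966555e+00  4.45913369e-01 -1.66487680e-05] [ 0.51193721  0.8746526  -0.02819358]
```

```bash
python3 -c "
import cv2
i=cv2.imread('pics/top0.png')[140:310,200:440];cv2.imwrite('pics/c1.png',cv2.resize(i,None,fx=3.33,fy=3.33,interpolation=cv2.INTER_CUBIC))
i=cv2.imread('pics/side0.png');cv2.imwrite('pics/c2.png',i)"
```

```text
(no output)
```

View pics/c1.png

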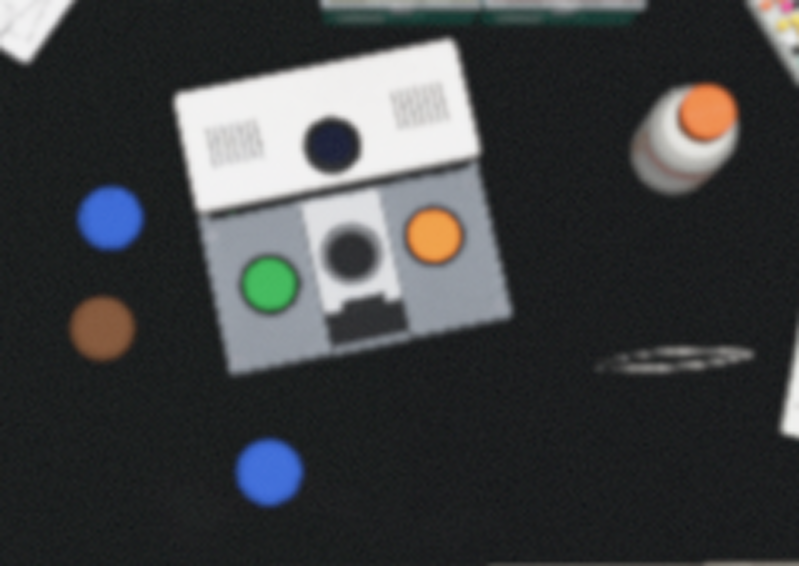

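View pics/c2.png

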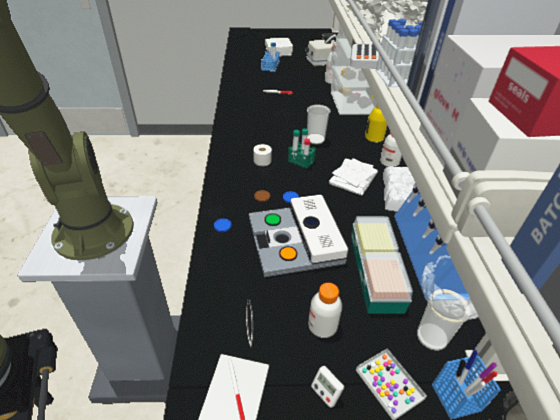

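```bash
cat > b.py <<'E'
from h import *
from scipy.optimize import least_squares
im=cam('top')
P=[((-125,115,24),(229,374)),((-125,-115,24),(512,318)),((100,115,62),(175,95)),((100,-115,62),(455,38)),((0,115,62),(199,212)),((0,-115,62),(480,157))]
px=lambda c:(np.array(c)+.5)/3.33-.5+[200,140]
def T(q,p): c,s=np.cos(q[2]),np.sin(q[2]); p=np.array(p)/1e3; return np.array([q[0]+c*p[0]-s*p[1],q[1]+s*p[0]+c*p[1],p[2]])
f=lambda q:np.concatenate([w2px(im,T(q,a))-px(b) for a,b in P])
r=least_squares(f,[.6,0,.2]); q=r.x; print('reader',q,np.round(r.fun,1))
def inv(w): c,s=np.cos(q[2]),np.sin(q[2]); d=(w[:2]-q[:2])*1e3; return np.array([c*d[0]+s*d[1],-s*d[0]+c*d[1]])
hsv=cv2.cvtColor(im['color'],cv2.COLOR_BGR2HSV)
m=cv2.inRange(hsv,(50,110,80),(80,255,255)); m[:,:260]=0; m[:,310:]=0; m[:200]=0;m[250:]=0
mm=cv2.moments(m,True); g=(mm['m10']/mm['m00'],mm['m01']/mm['m00']); print('green px',g,mm['m00'])
w=px2w(im,*g,.030); print('green',w,inv(w))
for n,c,z in [('cell',(351,254),.021),('tabtop',(366,305),.039),('amber',(434,236),.03),('roll',None,0)]:
    if c is None: continue
    w=px2w(im,*px(c),z); print(n,w,inv(w))
E
python3 b.py
```

```text
reader [ 0.59259077 -0.0430668   0.18506534] [ 0.3 -0.2 -0.4 -0.3 -0.2 -0.3 -0.1  0.3 -0.3  0.4  0.6  0.1]
green px (280.5771144278607, 225.03980099502488) 201.0
green [0.5192632  0.01442406 0.03      ] [-61.49650308  70.00221386]
cell [ 0.54485092 -0.05195421  0.021     ] [-48.5600373    0.04898873]
tabtop [ 0.49985593 -0.06223872  0.039     ] [-94.67915436  -1.7803383 ]
amber [ 0.5569255  -0.11888343  0.03      ] [-49.00733524 -67.95921335]
```

>>> jog_arm --increments '[{"tx": 100,"ty": -96,"wz": -0.12,"gripper": 0.25},{"tx": 200,"ty": -190,"wz": -0.24,"gripper": 0.25},{"tx": 300,"ty": -290,"wz": -0.36,"gripper": 0.25},{"tx": 503,"ty": -482,"wz": -0.6,"gripper": 0.25},{"tx": 503,"ty": -482,"wz": -0.6,"gripper": 0.25}]'

```text
validation failed for argument at $.in...
```

```bash
cat > go.py <<'E'
import sys; from h import *
# usage: go.py rx ry z(mm, reader frame)  -> increment in tool axes
q=eval(open('reader.txt').read())
def rd2w(x,y): c,s=np.cos(q[2]),np.sin(q[2]); return np.array([q[0]+(c*x-s*y)/1e3,q[1]+(s*x+c*y)/1e3])
def w2rd(w): c,s=np.cos(q[2]),np.sin(q[2]); d=(np.array(w)[:2]-q[:2])*1e3; return np.array([c*d[0]+s*d[1],-s*d[0]+c*d[1]])
def report(s): 
    Rm=R.from_rotvec(s['tool_rot']); print('t',round(s['time'],2),'rd',np.round(w2rd(s['position']),1),'z',round(s['position'][2]*1e3,1),'F',np.round(s['ft_force'],1),'grip',round(s['grip_width'],3),'yaw_y',round(np.degrees(np.arctan2(*Rm.as_matrix()[[1,0],1])),1)); return Rm
if __name__=='__main__':
    x,y,z=map(float,sys.argv[1:4]); s=ctrl.get_state(); Rm=report(s)
    d=np.r_[rd2w(x,y),z/1e3]-s['position']; print('inc mm',np.round(Rm.inv().apply(d)*1e3,1))
    c,sn=np.cos(q[2]),np.sin(q[2]); Rt=np.array([[sn,c,0],[-c,sn,0],[0,0,-1]]).T.T
    Rt=np.column_stack([[sn,-c,0],[c,sn,0],[0,0,-1]]); print('rot',np.round((Rm.inv()*R.from_matrix(Rt)).as_rotvec(),3))
E
echo '[0.5926,-0.0431,0.185]'>reader.txt; python3 go.py -60 30 190
```

```text
t 0.85 rd [-509.8 -495.5] z 187.3 F [-1.1 -1.1 -0.8] grip 0.999 yaw_y -73.7
inc mm [ 499.9 -478.    -2.8]Traceback (most recent call last):
  File "go.py", line 12, in <module>
    Rt=np.column_stack([[sn,-c,0],[c,sn,0],[0,0,-1]]); print('rot',np.round((Rm.inv()*R.from_matrix(Rt)).as_rotvec(),3))
                                                                                      ~~~~~~~~~~~~~^^^^
  File "scipy/spatial/transform/_rotation.pyx", line 1143, in scipy.spatial.transform._rotation.Rotation.from_matrix
ValueError: Non-positive determinant (left-handed or null coordinate frame) in rotation matrix 0: [[ 0.18394653  0.98293625  0.        ]
 [-0.98293625  0.18394653  0.        ]
 [ 0.          0.         -1.        ]].
```

>>> jog_arm --increments '[{"tx": 28,"ty": -27,"tz": 0,"wx": 0,"wy": 0,"wz": -0.12,"gripper": 0.25},{"tx": 56,"ty": -54,"tz": 0,"wx": 0,"wy": 0,"wz": -0.24,"gripper": 0.25},{"tx": 84,"ty": -81,"tz": 0,"wx": 0,"wy": 0,"wz": -0.36,"gripper": 0.25},{"tx": 112,"ty": -108,"tz": 0,"wx": 0,"wy": 0,"wz": -0.48,"gripper": 0.25},{"tx": 140,"ty": -135,"tz": 0,"wx": 0,"wy": 0,"wz": -0.6,"gripper": 0.25}]'

```text
time: 1.27
position: [0.2797, -0.4533, 0.1874]
tool_rot: [2.835, 1.353, -0.0]
ft_force: [0.9, -0.9, 0.7]
grip_width: 0.71
grip_force: 0.0
```

```bash
sed -i '/Rt=np.array/d; s/; Rt=np.array.*//; s/\[sn,-c,0\],\[c,sn,0\]/[-sn,c,0],[c,sn,0]/' go.py; sed -i 's/^    Rt=np.col/    c,sn=np.cos(q[2]),np.sin(q[2]); Rt=np.col/' go.py; python3 go.py -60 30 190
```

```text
t 1.27 rd [-383.  -345.6] z 187.4 F [ 0.9 -0.9  0.7] grip 0.71 yaw_y -39.0
inc mm [489.5 -76.5  -2.8]
rot [ 0.     0.    -0.865]
```

>>> jog_arm --increments '[{"tx": 40,"ty": -6,"tz": 0,"wx": 0,"wy": 0,"wz": -0.12,"gripper": 0.25},{"tx": 80,"ty": -12,"tz": 0,"wx": 0,"wy": 0,"wz": -0.24,"gripper": 0.25},{"tx": 120,"ty": -18,"tz": 0,"wx": 0,"wy": 0,"wz": -0.36,"gripper": 0.25},{"tx": 160,"ty": -25,"tz": 0,"wx": 0,"wy": 0,"wz": -0.48,"gripper": 0.25},{"tx": 200,"ty": -31,"tz": 0,"wx": 0,"wy": 0,"wz": -0.6,"gripper": 0.25}]'

```text
time: 1.68
position: [0.3823, -0.2788, 0.1876]
tool_rot: [2.308, 2.13, -0.001]
ft_force: [1.4, -0.1, 0.1]
grip_width: 0.327
grip_force: 0.0
```

```bash
python3 go.py -60 30 190
```

```text
t 1.68 rd [-250. -193.] z 187.6 F [ 1.4 -0.1  0.1] grip 0.327 yaw_y -4.6
inc mm [265.  124.9  -2.6]
rot [ 0.     0.001 -0.265]
```

>>> jog_arm --increments '[{"tx": 35,"ty": 17,"tz": 0,"wx": 0,"wy": 0,"wz": -0.1,"gripper": 0.25},{"tx": 70,"ty": 34,"tz": 0,"wx": 0,"wy": 0,"wz": -0.2,"gripper": 0.25},{"tx": 105,"ty": 50,"tz": 0,"wx": 0,"wy": 0,"wz": -0.265,"gripper": 0.25},{"tx": 140,"ty": 67,"tz": 0,"wx": 0,"wy": 0,"wz": -0.265,"gripper": 0.25},{"tx": 175,"ty": 83,"tz": 0,"wx": 0,"wy": 0,"wz": -0.265,"gripper": 0.25}]'

```text
time: 2.1
position: [0.4803, -0.1116, 0.1877]
tool_rot: [2.013, 2.41, -0.0]
ft_force: [1.1, 0.5, -0.0]
grip_width: 0.248
grip_force: 0.0
```

```bash
python3 go.py -60 30 190
```

```text
t 2.1 rd [-123.   -46.7] z 187.7 F [ 1.1  0.5 -0. ] grip 0.248 yaw_y 10.3
inc mm [77.1 62.6 -2.3]
rot [ 0.001  0.001 -0.006]
```

>>> jog_arm --increments '[{"tx": 25,"ty": 20,"tz": 0,"wx": 0,"wy": 0,"wz": -0.006,"gripper": 0.25},{"tx": 51,"ty": 42,"tz": 0,"wx": 0,"wy": 0,"wz": -0.006,"gripper": 0.25},{"tx": 77,"ty": 63,"tz": 0,"wx": 0,"wy": 0,"wz": -0.006,"gripper": 0.25},{"tx": 77,"ty": 63,"tz": 0,"wx": 0,"wy": 0,"wz": -0.006,"gripper": 0.25},{"tx": 77,"ty": 63,"tz": 0,"wx": 0,"wy": 0,"wz": -0.006,"gripper": 0.25}]'

```text
time: 2.52
position: [0.5282, -0.0238, 0.1873]
tool_rot: [-2.001, -2.422, -0.001]
ft_force: [0.4, -0.0, 0.5]
grip_width: 0.248
grip_force: 0.0
```

```bash
python3 go.py -60 30 190; python3 - <<'E'
from h import *
from go import rd2w
im=cam('wrist'); i=im['color'].copy(); cv2.imwrite('pics/w1raw.png',i)
for p in [(-125,115,24),(-125,-115,24),(0,33,24),(-125,33,24),(-125,-33,24),(-50,0,23.7),(-61.5,70,30)]:
    u=w2px(im,np.r_[rd2w(*p[:2]),p[2]/1e3]); print(p,u); cv2.drawMarker(i,tuple(int(round(a)) for a in u),(255,0,255),0,8)
cv2.imwrite('pics/w1.png',i); E=np.array(im['extrinsics']); print(-E[:3,:3].T@E[:3,3],im['fx'])
E
```

```text
t 2.52 rd [-59.8  30.8] z 187.3 F [ 0.4 -0.   0.5] grip 0.248 yaw_y 10.9
inc mm [-0.8 -0.2 -2.7]
rot [ 0.    -0.001  0.005]
(-125, 115, 24) [224.48905718 115.65366419]
(-125, -115, 24) [231.91872059 293.58030807]
(0, 33, 24) [329.61680519 185.93789295]
(-125, 33, 24) [227.15342266 185.48644977]
(-125, -33, 24) [229.30489068 236.48834901]
(-50, 0, 23.7) [288.35851712 211.76580847]
(-61.5, 70, 30) [279.26770699 155.44361167]
[0.51579388 0.04442663 0.38504433] 300.7631965058917
```

View pics/w1.png

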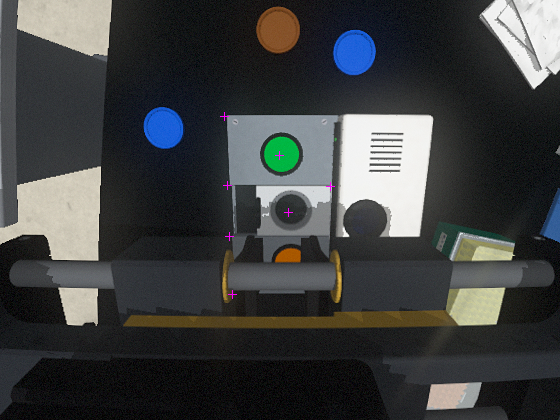

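```bash
python3 - <<'E'
import cv2
i=cv2.imread('pics/w1raw.png')[105:255,215:345];cv2.imwrite('pics/w1c.png',cv2.resize(i,None,fx=4,fy=4,interpolation=cv2.INTER_CUBIC))
E
```

```text
(no output)
```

View pics/w1c.png

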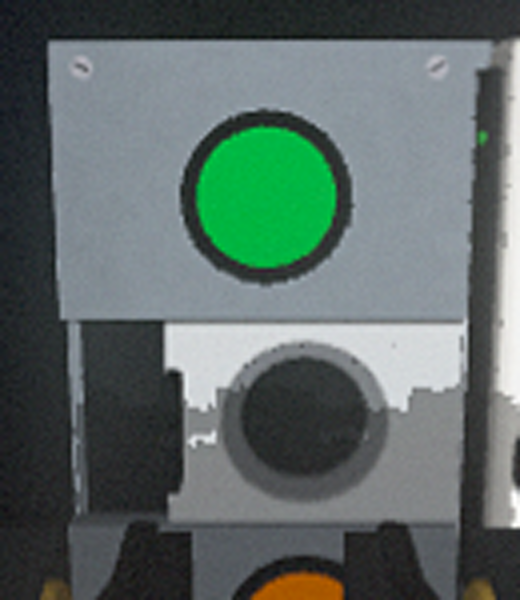

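```bash
python3 - <<'E'
from h import *
from go import w2rd
im=cam('wrist')
px=lambda c:(np.array(c)+.5)/4-.5+[215,105]
for n,c,z in [('green',(266,196),30),('gl',(181,196),30),('gr',(351,196),30),('cell',(303.5,421.5),23.7),('cl',(219,421),23.7),('cr',(388,421),23.7),('chtop',(300,320),24),('chbot',(300,523),24),('corner',(49,41),24),('front@ch',(61,320),24),('tab rear top',(183,432),39),('tab front top',(165,432),39)]:
    print(n,np.round(w2rd(px2w(im,*px(c),z/1e3)),1))
E
```

```text
green [-60.2  69.9]
gl [-85.   69.9]
gr [-35.4  69.9]
cell [-48.5   0. ]
cl [-74.8   0.2]
cr [-22.2   0.2]
chtop [-49.9  32.1]
chbot [-49.3 -33.3]
corner [-122.9  113.8]
front@ch [-122.6   32.1]
tab rear top [-84.9   0.9]
tab front top [-90.3   0.9]
```

```bash
python3 go.py -68.3 112 60
```

```text
t 2.62 rd [-61.2  27.5] z 187.1 F [ 0.2 -0.5  0.2] grip 0.252 yaw_y 10.6
inc mm [ 84.6  -7.1 127. ]
rot [-0.001  0.001 -0.001]
```

>>> jog_arm --increments '[{"tx": 28,"ty": -2,"tz": 20,"wx": 0,"wy": 0,"wz": -0.09,"gripper": 0.25},{"tx": 56,"ty": -5,"tz": 45,"wx": 0,"wy": 0,"wz": -0.177,"gripper": 0.25},{"tx": 85,"ty": -7,"tz": 70,"wx": 0,"wy": 0,"wz": -0.177,"gripper": 0.25},{"tx": 85,"ty": -7,"tz": 100,"wx": 0,"wy": 0,"wz": -0.177,"gripper": 0.25},{"tx": 85,"ty": -7,"tz": 127,"wx": 0,"wy": 0,"wz": -0.177,"gripper": 0.25}]'

```text
time: 3.03
position: [0.5047, 0.0557, 0.0593]
tool_rot: [1.783, 2.584, -0.001]
ft_force: [0.5, -1.7, -0.3]
grip_width: 0.249
grip_force: 0.0
```

```bash
python3 go.py -68.3 112 26; python3 - <<'E'
from h import *
im=cam('wrist'); cv2.imwrite('pics/w2.png',im['color'])
E
python3 go.py -68.3 112 26
```

```text
t 3.03 rd [-68.3 113.3] z 59.3 F [ 0.5 -1.7 -0.3] grip 0.249 yaw_y 20.8
inc mm [-1.2 -0.3 33.3]
rot [0.001 0.002 0.178]
t 3.08 rd [-72.5 112.3] z 54.1 F [-2.5 -1.8 -2.5] grip 0.252 yaw_y 20.7
inc mm [-1.1  4.3 28.1]
rot [-0.008 -0.001  0.176]
```

View pics/w2.png

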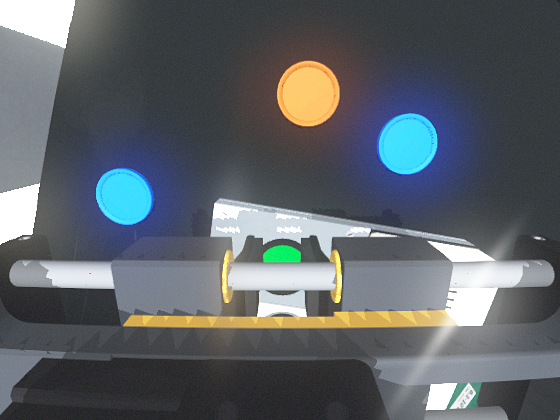

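>>> jog_arm --increments '[{"tx": 0,"ty": 0,"tz": 10,"wx": 0,"wy": 0,"wz": 0,"gripper": 0.25},{"tx": 0,"ty": 0,"tz": 20,"wx": 0,"wy": 0,"wz": 0,"gripper": 0.25},{"tx": 0,"ty": 0,"tz": 27,"wx": 0,"wy": 0,"wz": 0,"gripper": 0.25},{"tx": 0,"ty": 0,"tz": 29,"wx": 0,"wy": 0,"wz": 0,"gripper": 0.25},{"tx": 0,"ty": 0,"tz": 29,"wx": 0,"wy": 0,"wz": 0,"gripper": 0.25}]'

```text
time: 3.5
position: [0.5055, 0.0555, 0.0314]
tool_rot: [1.786, 2.584, 0.0]
ft_force: [-0.3, -0.1, 0.2]
grip_width: 0.253
grip_force: 0.0
```

```bash
python3 go.py -68.3 112 26
```

```text
t 3.5 rd [-67.4 113. ] z 31.4 F [-0.3 -0.1  0.2] grip 0.253 yaw_y 20.7
inc mm [-0.8 -1.   5.4]
rot [0.    0.    0.176]
```

>>> jog_arm --increments '[{"tx": 0,"ty": -1,"tz": 3,"wx": 0,"wy": 0,"wz": 0,"gripper": 0.25},{"tx": 0,"ty": -1,"tz": 5.4,"wx": 0,"wy": 0,"wz": 0,"gripper": 0.25},{"tx": 0,"ty": -1,"tz": 5.4,"wx": 0,"wy": 0,"wz": 0,"gripper": 0.25},{"tx": -3,"ty": -1,"tz": 5.4,"wx": 0,"wy": 0,"wz": 0,"gripper": 0.25},{"tx": -6,"ty": -1,"tz": 5.4,"wx": 0,"wy": 0,"wz": 0,"gripper": 0.25}]'

```text
time: 3.92
position: [0.5067, 0.0498, 0.0261]
tool_rot: [1.784, 2.585, 0.0]
ft_force: [0.3, -1.0, 0.4]
grip_width: 0.248
grip_force: 0.0
```

>>> jog_arm --increments '[{"tx": -4,"ty": 0,"tz": 0,"wx": 0,"wy": 0,"wz": 0,"gripper": 0.25},{"tx": -8,"ty": 0,"tz": 0,"wx": 0,"wy": 0,"wz": 0,"gripper": 0.25},{"tx": -12,"ty": 0,"tz": 0,"wx": 0,"wy": 0,"wz": 0,"gripper": 0.25},{"tx": -16,"ty": 0,"tz": 0,"wx": 0,"wy": 0,"wz": 0,"gripper": 0.25},{"tx": -20,"ty": 0,"tz": 0,"wx": 0,"wy": 0,"wz": 0,"gripper": 0.25}]'

```text
time: 4.33
position: [0.5137, 0.0307, 0.0258]
tool_rot: [1.786, 2.585, -0.0]
ft_force: [0.3, -1.5, 0.3]
grip_width: 0.247
grip_force: 0.0
```

```bash
cat > look.py <<'E'
import sys; from h import *; from go import *
n=sys.argv[1]; im=cam(n); report(ctrl.get_state()); i=im['color']; cv2.imwrite('pics/'+sys.argv[2]+'.png',i)
hsv=cv2.cvtColor(i,cv2.COLOR_BGR2HSV); m=cv2.inRange(hsv,(45,110,60),(85,255,255))
c=cv2.connectedComponentsWithStats(m)
for k in range(1,c[0]):
    if c[2][k][4]>60: print(c[2][k],np.round(w2rd(px2w(im,*c[3][k],.030)),1))
E
python3 look.py top t2
```

```text
t 4.38 rd [-63.9  86.1] z 25.8 F [-0.1 -0.8  0. ] grip 0.248 yaw_y 20.7
[139 168  20  13 117] [149.5 399.1]
[139 181  34  22 349] [ 99.2 385.4]
```

```bash
python3 look.py side s2; python3 look.py wrist w3; python3 -c "
import cv2,numpy as np
a=cv2.resize(cv2.imread('pics/s2.png')[170:290,210:360],(600,480),interpolation=2);b=cv2.imread('pics/w3.png')[180:330,200:400]
cv2.imwrite('pics/sw3.png',np.vstack([a[:300],cv2.resize(b,(600,300))[:300]]))"
```

```text
t 4.43 rd [-64.   86.6] z 25.8 F [-0.3  0.7 -0.8] grip 0.248 yaw_y 20.7
[288 142  28  26 358] [108.7 369.4]
[266 214  14  11 117] [-60.8  73.1]
[353 243  10  28  85] [ 129.8 -117.1]
[361 281  49  33 499] [ 136.7 -274.2]
t 4.48 rd [-64.1  87.2] z 25.8 F [0.  0.3 0.8] grip 0.253 yaw_y 20.7
[ 260  226   47   36 1298] [-61.5  79.1]
```

View pics/sw3.png

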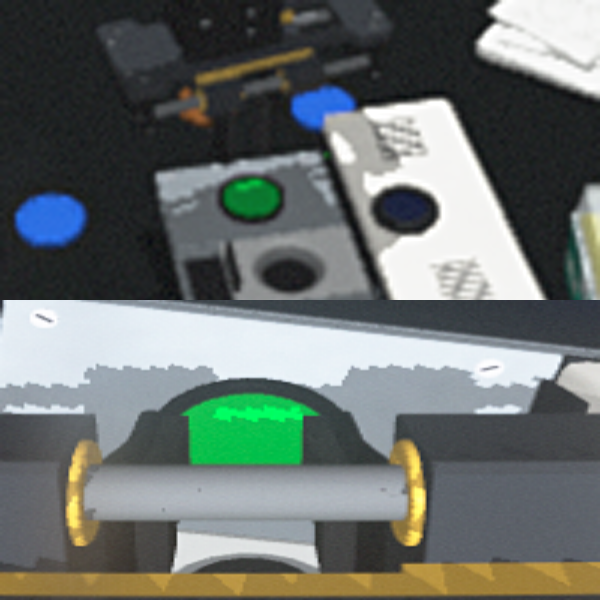

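```bash
python3 - <<'E'
from h import *; from go import *
im=cam('wrist'); s=ctrl.get_state(); report(s)
for z in (24,30): print(z,np.round(w2rd(px2w(im,283,220,z/1e3)),1))
Rm=R.from_rotvec(s['tool_rot']).as_matrix(); 
for o in [(0,0,0),(10,0,0),(-10,0,0),(10,11,0),(10,-11,0),(10,26,0),(10,26,-19)]: print(o,np.round(w2px(im,s['position']+Rm@(np.array(o)/1e3))))
im=cam('side')
for v in [213,214,225,226]: print(np.round(w2rd(px2w(im,273,v,.03)),1))
print(w2px(im,s['position']))
E
```

```text
t 4.53 rd [-64.1  87.6] z 25.8 F [-0.1  0.9 -0.6] grip 0.25 yaw_y 20.7
24 [-63.6  95.4]
30 [-64.   97.2]
(0, 0, 0) [280. 231.]
(10, 0, 0) [280. 217.]
(-10, 0, 0) [280. 245.]
(10, 11, 0) [296. 217.]
(10, -11, 0) [264. 217.]
(10, 26, 0) [318. 217.]
(10, 26, -19) [322. 226.]
[-54.   97.5]
[-54.9  93.2]
[-64.9  47.2]
[-65.7  43.2]
[270.35280154 216.70241293]
```

```bash
python3 - <<'E'
from h import *; from go import *
s=ctrl.get_state(); Rm=R.from_rotvec(s['tool_rot']).as_matrix(); out=[]
for n,(r0,c0) in [('side',(175,225)),('wrist',(195,230))]:
    im=cam(n); i=cv2.resize(im['color'][r0:r0+60,c0:c0+100],None,fx=8,fy=5 if 0 else 5,interpolation=cv2.INTER_CUBIC) if 0 else cv2.resize(im['color'][r0:r0+60,c0:c0+100],(500,300),interpolation=cv2.INTER_CUBIC)
    i=cv2.convertScaleAbs(i,alpha=1.6,beta=30)
    for o in [(-9.5,11,0),(-9.5,-11,0),(9.5,11,0),(9.5,-11,0),(9.5,26,0),(9.5,-26,0)]:
        u=(w2px(im,s['position']+Rm@(np.array(o)/1e3))-[c0,r0])*5
        cv2.drawMarker(i,tuple(int(a) for a in u),(255,0,255),0,10)
    out.append(i)
cv2.imwrite('pics/z4.png',np.vstack(out))
E
```

```text
(no output)
```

View pics/z4.png

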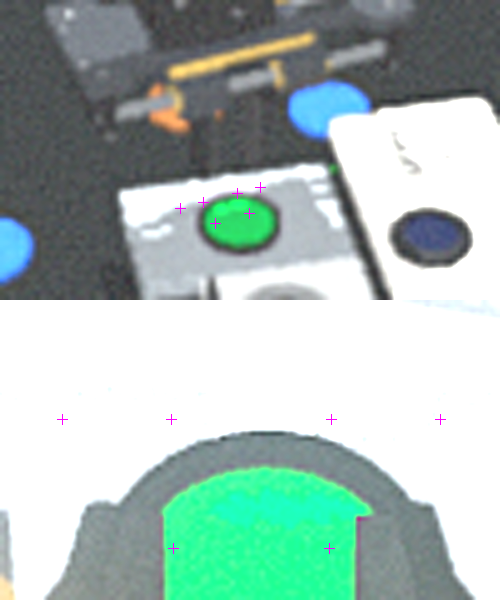

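>>> jog_arm --increments '[{"tx": 8,"ty": 0,"tz": 0,"wx": 0,"wy": 0,"wz": 0,"gripper": 0.25},{"tx": 16,"ty": 0,"tz": 0,"wx": 0,"wy": 0,"wz": 0,"gripper": 0.25},{"tx": 22,"ty": 0,"tz": 0,"wx": 0,"wy": 0,"wz": 0,"gripper": 0.25},{"tx": 25,"ty": 0,"tz": 0,"wx": 0,"wy": 0,"wz": 0,"gripper": 0.25},{"tx": 25,"ty": 0,"tz": 2,"wx": 0,"wy": 0,"wz": 0,"gripper": 0.25}]'

```text
time: 5.1
position: [0.5045, 0.0561, 0.0242]
tool_rot: [1.782, 2.587, 0.001]
ft_force: [-0.5, 0.5, -0.4]
grip_width: 0.252
grip_force: 0.0
```

>>> jog_arm --increments '[{"tx": 0,"ty": 0,"tz": 1,"wx": 0,"wy": 0,"wz": 0,"gripper": 0.25},{"tx": 0,"ty": 0,"tz": 2,"wx": 0,"wy": 0,"wz": 0,"gripper": 0.25},{"tx": 0,"ty": 0,"tz": 3,"wx": 0,"wy": 0,"wz": 0,"gripper": 0.25},{"tx": 0,"ty": 0,"tz": 3,"wx": 0,"wy": 0,"wz": 0,"gripper": 0.25},{"tx": 0,"ty": 0,"tz": 3,"wx": 0,"wy": 0,"wz": 0,"gripper": 0.25}]'

```text
time: 5.52
position: [0.5046, 0.0544, 0.0207]
tool_rot: [-1.786, -2.584, 0.0]
ft_force: [0.2, 0.4, -0.8]
grip_width: 0.248
grip_force: 0.0
```

```bash
python3 go.py -67 111 22
```

```text
t 5.52 rd [-68.5 112. ] z 20.7 F [ 0.2  0.4 -0.8] grip 0.248 yaw_y 20.7
inc mm [-1.2  1.3 -1.3]
rot [-0.    -0.     0.177]
```

>>> jog_arm --increments '[{"tx": 0,"ty": 0,"tz": 2,"wx": 0,"wy": 0,"wz": 0,"gripper": 0.25},{"tx": 0,"ty": 0,"tz": 4,"wx": 0,"wy": 0,"wz": 0,"gripper": 0.25},{"tx": 0,"ty": 0,"tz": 6,"wx": 0,"wy": 0,"wz": 0,"gripper": 0.25},{"tx": 0,"ty": 0,"tz": 6,"wx": 0,"wy": 0,"wz": 0,"gripper": 0.25},{"tx": 0,"ty": 0,"tz": 6,"wx": 0,"wy": 0,"wz": 0,"gripper": 0.25}]'

```text
time: 5.93
position: [0.5044, 0.0546, 0.0146]
tool_rot: [-1.785, -2.585, 0.0]
ft_force: [0.3, -0.1, -0.3]
grip_width: 0.247
grip_force: 0.0
```

```bash
python3 - <<'E'
from h import *; from go import *
s=ctrl.get_state(); report(s); Rm=R.from_rotvec(s['tool_rot']).as_matrix(); out=[]
for n,(r0,c0) in [('side',(175,215)),('wrist',(185,230))]:
    im=cam(n); i=cv2.resize(im['color'][r0:r0+60,c0:c0+100],(500,300),interpolation=cv2.INTER_CUBIC)
    i=cv2.convertScaleAbs(i,alpha=1.6 if n=='side' else .8,beta=40 if n=='side' else 0)
    for o in [(-9.5,11,0),(-9.5,-11,0),(9.5,26,0),(9.5,-26,0)]:
        u=(w2px(im,s['position']+Rm@(np.array(o)/1e3))-[c0,r0])*5
        cv2.drawMarker(i,tuple(int(a) for a in u),(255,0,255),0,10)
    out.append(i)
cv2.imwrite('pics/z5.png',np.vstack(out))
E
```

```text
t 5.93 rd [-68.7 112.3] z 14.6 F [ 0.3 -0.1 -0.3] grip 0.247 yaw_y 20.7
```

View pics/z5.png

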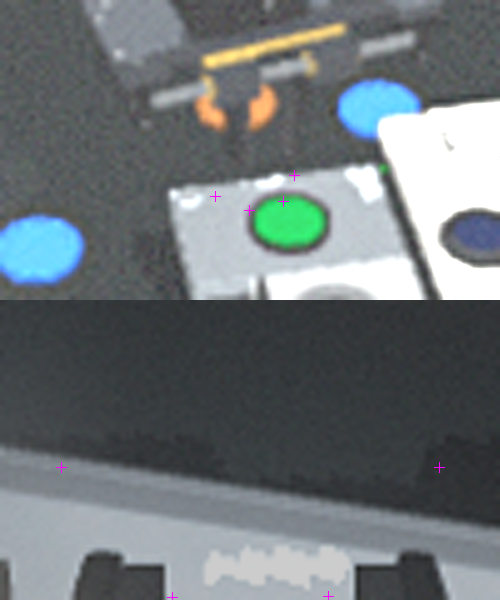

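```bash
python3 - <<'E'
from h import *; from go import *
im=cam('wrist'); s=ctrl.get_state(); report(s); Rm=R.from_rotvec(s['tool_rot']).as_matrix()
E=np.array(im['extrinsics']); C=-E[:3,:3].T@E[:3,3]; print('cam in tool mm',np.round(Rm.T@(C-s['position'])*1e3,1),'axis in tool',np.round(Rm.T@E[2,:3],3))
for x in (-90,-70,-50): print(x,[np.round(w2px(im,np.r_[rd2w(x,115),z/1e3])) for z in (0,24)])
for h in (5,7,9.5): print(h,[np.round(w2px(im,s['position']+Rm@(np.array((h,11,-z))/1e3)),0).tolist() for z in (0,10,20,30,40)])
g=cv2.cvtColor(im['color'],cv2.COLOR_BGR2GRAY); print('col280',g[205:300:1,280]); print('col255',g[205:300,255])
E
```

```text
t 6.08 rd [-68.4 112.3] z 14.9 F [-0.1 -0.1  0.3] grip 0.248 yaw_y 20.7
cam in tool mm [  69.4    0.7 -197.6] axis in tool [-0.257  0.     0.967]
-90 [array([252., 217.]), array([249., 227.])]
-70 [array([279., 221.]), array([279., 232.])]
-50 [array([305., 226.]), array([308., 237.])]
5 [[296.0, 225.0], [297.0, 230.0], [298.0, 235.0], [299.0, 241.0], [300.0, 247.0]]
7 [[296.0, 222.0], [297.0, 227.0], [298.0, 232.0], [299.0, 237.0], [300.0, 244.0]]
9.5 [[296.0, 219.0], [297.0, 223.0], [298.0, 228.0], [299.0, 233.0], [300.0, 240.0]]
col280 [ 67  74  75  77  72  74  76  78  76  74  75  78  77  80  78  79  77 113
 165 175 179 159 163 165 165 174 209 220 221 218 244 255 255 255 255 255
 255 219 222 222 225 224 220 222 223 222 221 221 221 222 222 223 221 226
 215 154  78 115 152 165 181 190 205 210 219 222 226 229 231 234 235 236
 239 238 239 240 237 236 235 234 234 227 220 213 196 189 155 155 155 155
 155 155 153 153 153]
col255 [ 73  79  79  78  73  77  76  82  67  70  70  67  70 110 164 174 170 160
 166 165 164 175 209 219 218 220 221 221 220 223 223 230 207  84  88  87
  89  89  91  90  93  94  91  91  93  90  89  96  94  92  94  94  95  94
  93  93  99 118 150 168 181 195 203 214 217 218 227 230 232 235 234 236
 237 238 239 238 238 236 235 234 233 226 222 216 203 142 101 104 107 109
 108 104 104 105 103]
```

>>> jog_arm --increments '[{"tx": 0,"ty": 0,"tz": 0,"wx": 0,"wy": 0,"wz": 0,"gripper": 0},{"tx": 0,"ty": 0,"tz": 0,"wx": 0,"wy": 0,"wz": 0,"gripper": 0},{"tx": 0,"ty": 0,"tz": 0,"wx": 0,"wy": 0,"wz": 0,"gripper": 0},{"tx": 0,"ty": 0,"tz": 0,"wx": 0,"wy": 0,"wz": 0,"gripper": 0},{"tx": 0,"ty": 0,"tz": 0,"wx": 0,"wy": 0,"wz": 0,"gripper": 0}]'

```text
time: 6.5
position: [0.5047, 0.0546, 0.0149]
tool_rot: [1.785, 2.585, -0.0]
ft_force: [0.5, -0.4, 0.1]
grip_width: 0.021
grip_force: 0.0
```

```bash
python3 - <<'E'
from h import *; from go import *
out=[]
s=ctrl.get_state(); report(s)
for n,(r0,c0) in [('side',(160,215)),('wrist',(190,220))]:
    im=cam(n); i=cv2.resize(im['color'][r0:r0+70,c0:c0+120],(720,300 if 0 else 420),interpolation=cv2.INTER_CUBIC)[:300]
    if n=='side': i=cv2.convertScaleAbs(i,alpha=3,beta=0)
    else: i=cv2.convertScaleAbs(i,alpha=.9,beta=0)
    out.append(i)
g=cv2.cvtColor(im['color'],cv2.COLOR_BGR2GRAY); print('col270',g[205:275:1,270]); print('col285',g[205:275,285]); print('row245',g[245,225:340])
cv2.imwrite('pics/z6.png',np.vstack(out))
E
```

```text
t 6.5 rd [-68.4 112.2] z 14.9 F [ 0.5 -0.4  0.1] grip 0.021 yaw_y 20.7
col270 [ 66  69  67  73  71  67  66  68  55  59  61  62  59  63  53  95 157 171
 175 158 156 161 157 161 186 215 216 215 218 202 116  54  64  61  63  68
  64  63  64  68  60  65  64  59  62  68  68  64  66  71  74  76  73  77
  75  76  81 109 144 164 178 188 197 208 210 218 224 227 230 232]
col285 [ 69  69  63  67  65  75  67  65  52  52  60  56  56  57  60  57  50  70
 117 165 173 167 161 158 161 159 174 214 217 217 220 223 199  62  74  76
  72  72  71  78  76  77  81  84  82  80  79  78  78  78  80  79  83  82
  80  79  83 105 139 159 177 186 198 207 209 217 221 227 230 231]
row245 [107 107 108 112 110 110 108 108 110 104 106 106 107 105 101 102 100  97
 100  93  97  97  96  98  94  94  93  91  93  86  93  93  90  91  90  91
  87  90  82  75  63  64  64  66  64  60  68  71  77  75  77  72  76  74
  70  84 231 228  60  82  76  71  78  68  70  73  70  58  59  63  56  58
  60  61  74  80  88  82  86  85  82  86  83  78  83  85  82  80  88  83
  84  84  82  87  82  87  85  81  83  84  85  86  83  87  81  87  82  78
  83  83  81  83  82  83  83]
```

View pics/z6.png

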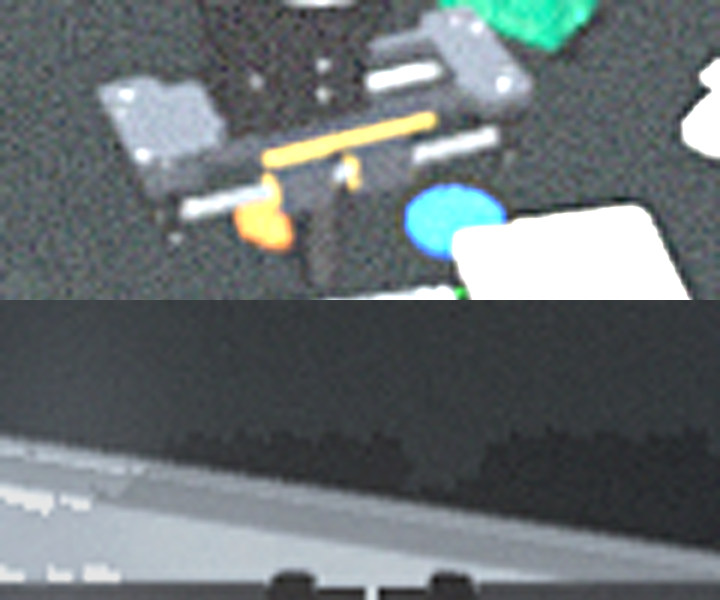

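```bash
python3 - <<'E'
from h import *; from go import *
s=ctrl.get_state(); Rm=R.from_rotvec(s['tool_rot']).as_matrix(); report(s)
im=cam('side')
for d in (0,10,20,30,40,50,70): print(d,[np.round(w2px(im,s['position']+Rm@(np.array((o,0,-d))/1e3)),1).tolist() for o in (-9.5,9.5)])
g=cv2.cvtColor(im['color'],cv2.COLOR_BGR2GRAY)
print(g[190:222,264:274])
E
```

```text
t 6.6 rd [-68.5 112.2] z 14.8 F [-0.4 -0.5  0.4] grip 0.012 yaw_y 20.7
0 [[268.4, 216.1], [266.1, 212.1]]
10 [[268.4, 213.6], [266.1, 209.7]]
20 [[268.4, 211.2], [266.1, 207.2]]
30 [[268.5, 208.7], [266.1, 204.7]]
40 [[268.5, 206.1], [266.1, 202.2]]
50 [[268.5, 203.6], [266.2, 199.6]]
70 [[268.6, 198.4], [266.2, 194.4]]
[[ 44  42  46  43  46  44  42  51  51  82]
 [ 43  44  43  44  46  42  43  33  33  56]
 [ 39  43  46  43  44  45  40  33  26  30]
 [ 44  43  42  45  42  43  40  32  29  25]
 [ 44  41  43  42  37  42  33  25  28  27]
 [ 33  31  33  37  37  41  37  28  30  31]
 [ 26  29  33  37  38  34  34  31  33  30]
 [ 28  27  28  39  38  36  32  27  32  33]
 [ 26  25  26  39  36  36  29  30  29  30]
 [ 30  26  26  39  39  42  34  33  31  33]
 [ 21  27  32  34  39  38  34  26  27  35]
 [ 18  20  31  35  37  38  29  29  29  31]
 [ 24  25  27  36  39  35  35  27  30  31]
 [ 29  28  28  39  40  40  36  29  31  34]
 [ 29  21  24  36  35  36  32  32  28  31]
 [ 28  28  29  39  39  41  35  31  32  31]
 [ 33  25  26  34  35  33  32  25  33  35]
 [ 31  31  29  27  37  36  35  32  33  26]
 [ 30  35  31  30  31  32  27  27  29  29]
 [ 29  28  29  32  31  35  38  39  37  44]
 [ 36  37  39  55  61  83 106  99  92  91]
 [101  91  88  93  96 101 113 108 105 105]
 [107 105 105 104 103 106 105 104 103 103]
 [103 102 105 102  88  80  72  66  66  65]
 [100 102  86  68  55  56  52  56  59  63]
 [100  85  58  44  61  69  72  73  75  72]
 [ 93  60  50  65  75  81  78  81  78  77]
 [ 78  42  65  77  81  78  78  79  80  78]
 [ 64  35  68  81  80  78  79  78  79  79]
 [ 63  36  68  80  78  80  79  78  79  79]
 [ 64  35  74  80  80  79  78  77  78  78]
 [ 76  37  50  72  82  80  78  79  79  81]]
```

>>> jog_arm --increments '[{"tx": 0,"ty": 0,"tz": -10,"wx": 0,"wy": 0,"wz": -0.12,"gripper": 0},{"tx": 0,"ty": 0,"tz": -20,"wx": 0,"wy": 0,"wz": -0.24,"gripper": 0},{"tx": 0,"ty": 0,"tz": -25,"wx": 0,"wy": 0,"wz": -0.36,"gripper": 0},{"tx": 0,"ty": 0,"tz": -25,"wx": 0,"wy": 0,"wz": -0.48,"gripper": 0},{"tx": 0,"ty": 0,"tz": -25,"wx": 0,"wy": 0,"wz": -0.6,"gripper": 0}]'

```text
time: 7.07
position: [0.5051, 0.0546, 0.0403]
tool_rot: [0.932, 2.999, -0.0]
ft_force: [-0.6, -0.5, -1.3]
grip_width: 0.005
grip_force: 0.0
```

>>> jog_arm --increments '[{"tx": 0,"ty": 0,"tz": 0,"wx": 0,"wy": 0,"wz": -0.12,"gripper": 0},{"tx": 0,"ty": 0,"tz": 0,"wx": 0,"wy": 0,"wz": -0.24,"gripper": 0},{"tx": 0,"ty": 0,"tz": 0,"wx": 0,"wy": 0,"wz": -0.36,"gripper": 0},{"tx": 0,"ty": 0,"tz": 0,"wx": 0,"wy": 0,"wz": -0.48,"gripper": 0},{"tx": 0,"ty": 0,"tz": 0,"wx": 0,"wy": 0,"wz": -0.6,"gripper": 0}]'

```text
time: 7.48
position: [0.5046, 0.0546, 0.0398]
tool_rot: [-0.005, -3.142, 0.0]
ft_force: [0.1, 0.4, -0.4]
grip_width: 0.001
grip_force: 0.0
```

```bash
sed -i 's/c,sn=np.cos(q\[2\]),np.sin(q\[2\]); Rt/a=q[2]+np.radians(float(sys.argv[4]) if len(sys.argv)>4 else 100); c,sn=np.cos(a),np.sin(a); Rt/' go.py; python3 go.py -105 95 25; python3 -c "
from h import *;print(np.round(ctrl.get_state()['joint_positions'],2))"
```

```text
t 7.48 rd [-68.5 112.2] z 39.8 F [ 0.1  0.4 -0.4] grip 0.001 yaw_y 89.8
inc mm [ 32.6 -23.7  14.8]
rot [-0.    -0.    -0.362]
[ 0.73  0.28 -0.99  1.94  0.27  1.06  1.19]
```

>>> jog_arm --increments '[{"tx": 8,"ty": -6,"tz": 3,"wx": 0,"wy": 0,"wz": -0.12,"gripper": 0},{"tx": 16,"ty": -12,"tz": 6,"wx": 0,"wy": 0,"wz": -0.24,"gripper": 0},{"tx": 24,"ty": -18,"tz": 10,"wx": 0,"wy": 0,"wz": -0.362,"gripper": 0},{"tx": 32.6,"ty": -23.7,"tz": 15,"wx": 0,"wy": 0,"wz": -0.362,"gripper": 0},{"tx": 32.6,"ty": -23.7,"tz": 17,"wx": 0,"wy": 0,"wz": -0.362,"gripper": 0}]'

```text
time: 7.9
position: [0.4696, 0.0296, 0.0218]
tool_rot: [0.544, -3.091, 0.002]
ft_force: [-0.7, 0.0, 0.4]
grip_width: 0.008
grip_force: 0.0
```

>>> jog_arm --increments '[{"tx": 0,"ty": 0,"tz": 4,"wx": 0,"wy": 0,"wz": 0,"gripper": 0},{"tx": 0,"ty": 0,"tz": 8,"wx": 0,"wy": 0,"wz": 0,"gripper": 0},{"tx": 0,"ty": 0,"tz": 11,"wx": 0,"wy": 0,"wz": 0,"gripper": 0},{"tx": 0,"ty": 0,"tz": 11,"wx": 0,"wy": 0,"wz": 0,"gripper": 0},{"tx": 0,"ty": 0,"tz": 11,"wx": 0,"wy": 0,"wz": 0,"gripper": 0}]'

```text
time: 8.32
position: [0.472, 0.0318, 0.0117]
tool_rot: [0.552, -3.093, -0.001]
ft_force: [-0.4, 0.8, -0.0]
grip_width: 0.005
grip_force: 0.0
```

```bash
python3 go.py -105 95 5; python3 - <<'E'
from h import *; from go import *
s=ctrl.get_state(); Rm=R.from_rotvec(s['tool_rot']).as_matrix()
im=cam('wrist'); print(np.round(s['joint_positions'],2))
g=cv2.cvtColor(im['color'],cv2.COLOR_BGR2GRAY); cv2.imwrite('pics/w7.png',im['color'])
for c in (272,276,280,288): print(c,g[205:275,c])
print(g[244,250:315])
E
```

```text
t 8.32 rd [-104.8   95.9] z 11.7 F [-0.4  0.8 -0. ] grip 0.005 yaw_y 110.3
inc mm [ 0.4 -0.8  6.7]
rot [ 0.001  0.    -0.006]
[ 0.85  0.26 -1.06  2.04  0.27  0.99  1.58]
272 [117 121 123 125 148 166 167 165 168 164 168 165 166 164 165 165 167 168
 164 166 166 166 165 165 170 167 168 166 171 161 124  62  55  51  54  54
  50  51  55  54  55  55  51  59  56  54  57  60  59  61  64  63  58  64
  65  58  61  80  98 115 129 134 145 139 116 116 119 123 126 125]
276 [126 120 121 115 132 159 167 165 167 169 167 167 167 168 168 170 168 167
 168 167 167 165 167 163 164 170 164 167 171 164 168 171 154  51  57  59
  57  60  57  63  59  63  62  60  62  58  62  57  59  60  55  63  63  61
  65  59  62  81 102 117 124 136 145 155 156 146 119 121 122 124]
280 [131 113 116 120 124 138 165 171 170 170 172 169 171 167 170 167 168 164
 165 165 166 167 165 163 168 171 167 165 165 168 167 169 152  58  61  65
  61  62  63  63  61  61  60  61  61  62  61  62  59  62  63  63  60  60
  58  59  63  79 100 116 124 137 145 153 154 161 167 174 178 181]
288 [122 128 126 122 122 119 133 163 165 165 166 167 165 164 164 164 167 167
 166 165 165 166 166 164 169 166 167 167 166 167 168 169 150  53  55  63
  60  61  59  57  62  57  59  65  58  60  58  60  62  59  54  59  58  65
  60  54  65  77 100 114 124 136 145 153 156 162 168 172 180 180]
[ 68  70  69  67  73  67  65  62  67  68  67  68  66  67  67  64  54  55
  50  47  49  53  54  61  57  58  63  57  61  57  63 115 112  57  58  58
  61  63  57  61  57  48  52  52  52  52  53  52  60  64  64  65  66  64
  67  65  62  62  62  67  64  62  68  69  59]
```

>>> jog_arm --increments '[{"tx": 0,"ty": -0.8,"tz": 3,"wx": 0,"wy": 0,"wz": 0,"gripper": 0},{"tx": 0,"ty": -0.8,"tz": 6,"wx": 0,"wy": 0,"wz": 0,"gripper": 0},{"tx": 0,"ty": -0.8,"tz": 9,"wx": 0,"wy": 0,"wz": 0,"gripper": 0},{"tx": 0,"ty": -0.8,"tz": 10,"wx": 0,"wy": 0,"wz": 0,"gripper": 0},{"tx": 0,"ty": -0.8,"tz": 10,"wx": 0,"wy": 0,"wz": 0,"gripper": 0}]'

```text
time: 8.78
position: [0.4717, 0.0305, 0.0014]
tool_rot: [0.552, -3.092, -0.0]
ft_force: [-0.5, -0.1, -0.3]
grip_width: 0.006
grip_force: 0.0
```

>>> jog_arm --increments '[{"tx": 0,"ty": 0,"tz": 0.6,"wx": 0,"wy": 0,"wz": 0,"gripper": 0},{"tx": 0,"ty": 0,"tz": 1.2,"wx": 0,"wy": 0,"wz": 0,"gripper": 0},{"tx": 0,"ty": 0,"tz": 1.8,"wx": 0,"wy": 0,"wz": 0,"gripper": 0},{"tx": 0,"ty": 0,"tz": 2.4,"wx": 0,"wy": 0,"wz": 0,"gripper": 0},{"tx": 0,"ty": 0,"tz": 3,"wx": 0,"wy": 0,"wz": 0,"gripper": 0}]'

```text
time: 9.2
position: [0.4721, 0.0304, -0.0012]
tool_rot: [-0.552, 3.093, -0.0]
ft_force: [-1.1, 0.7, -0.6]
grip_width: 0.005
grip_force: 0.0
```

```bash
python3 go.py -105 95 0; python3 - <<'E'
from h import *; from go import *
s=ctrl.get_state(); Rm=R.from_rotvec(s['tool_rot']).as_matrix()
im=cam('side'); cv2.imwrite('pics/s8.png',im['color'])
for d in (0,20,30,40): print(d,[np.round(w2px(im,s['position']+Rm@(np.array((0,o,-d))/1e3)),1).tolist() for o in (-7,7)])
g=cv2.cvtColor(im['color'],cv2.COLOR_BGR2GRAY); u=w2px(im,s['position']).astype(int)
print(u); print(g[u[1]-22:u[1]+8,u[0]-7:u[0]+8])
E
```

```text
t 9.2 rd [-104.9   94.4] z -1.2 F [-1.1  0.7 -0.6] grip 0.005 yaw_y 110.2
inc mm [ 0.   0.6 -1.2]
rot [-0.     0.    -0.006]
0 [[257.3, 225.0], [255.7, 222.0]]
20 [[257.3, 220.2], [255.6, 217.2]]
30 [[257.2, 217.7], [255.6, 214.7]]
40 [[257.2, 215.2], [255.6, 212.2]]
[256 223]
[[112 107 104 101  81  54  41  42  44  43  41  45  44  42  44]
 [ 95  81  77  86  74  48  43  45  40  45  44  46  42  46  43]
 [ 98  78  69  61  53  42  42  45  41  46  44  43  43  44  46]
 [ 86  81  71  54  39  43  40  48  48  47  42  42  44  43  45]
 [ 57  60  65  54  41  41  49  67  91  70  43  47  51  48  44]
 [ 36  41  65  55  42  41  44  53  71  61  44  54  64  55  49]
 [ 28  34  55  54  43  45  41  41  47  42  43  48  52  48  42]
 [ 32  27  33  56  44  42  45  47  44  45  48  41  47  42  44]
 [ 27  29  29  45  40  40  44  46  46  48  43  43  43  43  42]
 [ 22  21  25  36  32  34  45  45  45  42  43  39  37  39  26]
 [ 18  18  19  26  27  35  37  36  40  35  32  29  28  29  27]
 [ 32  37  50  44  25  25  25  34  28  21  26  26  28  28  31]
 [ 78  93 111  77  33  24  24  49  51  37  25  30  26  30  26]
 [ 
[... 368 characters left out ...]
1 103]
 [ 46  78  96  98 100 100 102 102 100 101 100 100 101 100 101]
 [ 37  75  97  99  99  97 102  97 101  98  99  99 101  98 102]
 [ 26  74  98 105  96  99  99 101  99  99  99 100  98 100 101]
 [ 27  57  85 100  99 100  96 100 100 100 100  99 100 100 102]
 [ 18  44  75  93  98  98 101 104 100 100 100 100  99  98 101]
 [ 14  37  73  93 100 100  98 101 100  97  97  99 102 100 103]
 [ 22  30  74  99 103  98  97  98 101  99 102 101 100 101  99]
 [ 20  24  56  89 101 100  99 101  98 100 101  99 104 100 100]
 [ 20  24  42  74  94 102 102 101  99 101 100  97 101 101 101]
 [ 29  21  32  71  97 104 100  99 105  99 100  99 101 104 103]
 [ 27  28  25  65  92  98 101 100 102 102  98  99 105 108 110]]
```

>>> jog_arm --increments '[{"tx": 0,"ty": 0,"tz": 0.6,"wx": 0,"wy": 0,"wz": 0,"gripper": 0},{"tx": 0,"ty": 0,"tz": 1.2,"wx": 0,"wy": 0,"wz": 0,"gripper": 0},{"tx": 0,"ty": 0,"tz": 1.8,"wx": 0,"wy": 0,"wz": 0,"gripper": 0},{"tx": 0,"ty": 0,"tz": 2.4,"wx": 0,"wy": 0,"wz": 0,"gripper": 0},{"tx": 0,"ty": 0,"tz": 3,"wx": 0,"wy": 0,"wz": 0,"gripper": 0}]'

```text
time: 9.67
position: [0.4721, 0.0305, -0.0042]
tool_rot: [-0.552, 3.093, -0.0]
ft_force: [0.4, -0.4, 0.1]
grip_width: 0.006
grip_force: 0.0
```

>>> jog_arm --increments '[{"tx": 0,"ty": 0,"tz": 0.4,"wx": 0,"wy": 0,"wz": 0,"gripper": 0},{"tx": 0,"ty": 0,"tz": 0.8,"wx": 0,"wy": 0,"wz": 0,"gripper": 0},{"tx": 0,"ty": 0,"tz": 1.2,"wx": 0,"wy": 0,"wz": 0,"gripper": 0},{"tx": 0,"ty": 0,"tz": 1.6,"wx": 0,"wy": 0,"wz": 0,"gripper": 0},{"tx": 0,"ty": 0,"tz": 1.6,"wx": 0,"wy": 0,"wz": 0,"gripper": 0}]'

```text
time: 10.08
position: [0.4721, 0.0305, -0.0059]
tool_rot: [0.552, -3.093, 0.0]
ft_force: [0.4, -0.3, 0.3]
grip_width: 0.003
grip_force: 0.0
```

>>> jog_arm --increments '[{"tx": 0,"ty": 0,"tz": 0.4,"wx": 0,"wy": 0,"wz": 0,"gripper": 0},{"tx": 0,"ty": 0,"tz": 0.8,"wx": 0,"wy": 0,"wz": 0,"gripper": 0},{"tx": 0,"ty": 0,"tz": 1.2,"wx": 0,"wy": 0,"wz": 0,"gripper": 0},{"tx": 0,"ty": 0,"tz": 1.6,"wx": 0,"wy": 0,"wz": 0,"gripper": 0},{"tx": 0,"ty": 0,"tz": 2,"wx": 0,"wy": 0,"wz": 0,"gripper": 0}]'

```text
time: 10.5
position: [0.4721, 0.0304, -0.0078]
tool_rot: [0.552, -3.093, 0.0]
ft_force: [-0.1, -0.3, -0.7]
grip_width: 0.006
grip_force: 0.0
```

```bash
python3 - <<'E'
from h import *; from go import *
s=ctrl.get_state(); report(s)
im=cam('side'); cv2.imwrite('pics/s9.png',im['color']); g=cv2.cvtColor(im['color'],cv2.COLOR_BGR2GRAY)
print(g[208:226,248:266])
E
```

```text
t 10.5 rd [-104.9   94.5] z -7.8 F [-0.1 -0.3 -0.7] grip 0.006 yaw_y 110.2
[[ 24  34  33  64  53  42  40  46  56  55  43  42  56  65  60  47  45  46]
 [ 32  28  28  46  53  43  41  39  44  45  40  47  50  57  52  44  43  44]
 [ 19  25  22  31  60  51  42  46  46  48  45  47  43  44  42  45  42  44]
 [ 26  24  15  25  48  39  38  42  43  48  44  45  46  44  40  38  40  34]
 [ 27  30  34  53  48  30  36  45  45  47  43  43  38  37  36  32  30  26]
 [ 34  76  93 112  74  31  31  34  41  35  37  33  30  32  28  24  29  28]
 [ 40  95 108 110  72  29  21  23  33  30  27  28  31  25  30  30  29  30]
 [ 34  85 102 101  71  33  29  29  43  55  44  27  32  25  23  31  24  26]
 [ 34  75  96 101  94  59  25  34  65  78  51  28  28  26  31  29  27  30]
 [ 28  71  96 104 103  66  26  32  55  58  38  25  24  19  30  26  26  27]
 [ 32  74  96 106 101  67  29  24  36  27  23  24  35  39  51  56  40  38]
 [ 26  57  89 100  99  78  41  27  31  36  49  59  81  87  93  95  57  37]
 [ 23  41  77  95 100  94  67  58  79  88  91  93  98 100 105 102  65  35]
 [ 19  32  73  99 103  98  93  91  99 104 102 101 103 101 101 102  76  37]
 [ 22  29  76 100 103 100 100  98 100  99  99  97  99 101 101 104  96  55]
 [ 21  28  57  87  98  99 100 102 104  98  98 100 101  98  99 102 101  82]
 [ 24  26  41  74  96 101  99  97  99  99  99  99 100  99 100 102 102 101]
 [ 20  20  33  72  95  98 101 102 101 100  98 101 101  99 100 100 101 103]]
```

>>> jog_arm --increments '[{"tx": 0,"ty": 0,"tz": 0.4,"wx": 0,"wy": 0,"wz": 0,"gripper": 0},{"tx": 0,"ty": 0,"tz": 0.8,"wx": 0,"wy": 0,"wz": 0,"gripper": 0},{"tx": 0,"ty": 0,"tz": 1.2,"wx": 0,"wy": 0,"wz": 0,"gripper": 0},{"tx": 0,"ty": 0,"tz": 1.6,"wx": 0,"wy": 0,"wz": 0,"gripper": 0},{"tx": 0,"ty": 0,"tz": 2,"wx": 0,"wy": 0,"wz": 0,"gripper": 0}]'

```text
time: 10.97
position: [0.4721, 0.0305, -0.0098]
tool_rot: [0.552, -3.093, 0.0]
ft_force: [0.4, -0.7, 0.1]
grip_width: 0.008
grip_force: 0.0
```

>>> jog_arm --increments '[{"tx": 0,"ty": 0,"tz": 0.4,"wx": 0,"wy": 0,"wz": 0,"gripper": 0},{"tx": 0,"ty": 0,"tz": 0.8,"wx": 0,"wy": 0,"wz": 0,"gripper": 0},{"tx": 0,"ty": 0,"tz": 1.2,"wx": 0,"wy": 0,"wz": 0,"gripper": 0},{"tx": 0,"ty": 0,"tz": 1.6,"wx": 0,"wy": 0,"wz": 0,"gripper": 0},{"tx": 0,"ty": 0,"tz": 2,"wx": 0,"wy": 0,"wz": 0,"gripper": 0}]'

```text
time: 11.38
position: [0.4721, 0.0304, -0.0109]
tool_rot: [0.552, -3.092, 0.001]
ft_force: [-5.0, -0.2, 15.5]
grip_width: 0.005
grip_force: 7.4
```

```bash
python3 go.py -69.5 117 -1
```

```text
t 11.38 rd [-104.9   94.4] z -10.9 F [-5.  -0.2 15.5] grip 0.005 yaw_y 110.2
inc mm [-38.7  16.3 -10. ]
rot [-0.001 -0.001 -0.006]
```

>>> jog_arm --increments '[{"tx": 0,"ty": 0,"tz": -6,"wx": 0,"wy": 0,"wz": 0,"gripper": 0},{"tx": -10,"ty": 16,"tz": -10,"wx": 0,"wy": 0,"wz": 0,"gripper": 0},{"tx": -24,"ty": 16,"tz": -10,"wx": 0,"wy": 0,"wz": 0,"gripper": 0},{"tx": -35,"ty": 16,"tz": -10,"wx": 0,"wy": 0,"wz": 0,"gripper": 0},{"tx": -38.7,"ty": 16.3,"tz": -10,"wx": 0,"wy": 0,"wz": 0,"gripper": 0}]'

```text
time: 11.8
position: [0.5044, 0.0599, -0.0013]
tool_rot: [-0.552, 3.091, 0.001]
ft_force: [-0.4, -0.8, 0.7]
grip_width: 0.003
grip_force: 0.0
```

```bash
python3 go.py -69.5 117 -8.7; python3 look.py top t9;  python3 go.py -69.5 117 -8.7; python3 look.py wrist w9
```

```text
t 11.8 rd [-67.7 117.5] z -1.3 F [-0.4 -0.8  0.7] grip 0.003 yaw_y 110.3
inc mm [ 1.9 -0.2  7.4]
rot [ 0.     0.002 -0.006]
t 11.85 rd [-68.  117.7] z -1.5 F [ 0.7 -0.4 -0.1] grip 0.007 yaw_y 110.3
[139 168  21  13 118] [149.2 398.8]
[139 181  34  22 343] [ 99.4 385.8]
t 11.85 rd [-68.  117.7] z -1.5 F [ 0.7 -0.4 -0.1] grip 0.007 yaw_y 110.3
inc mm [ 1.6 -0.4  7.2]
rot [ 0.001  0.002 -0.006]
t 11.9 rd [-69.1 117.5] z -1.7 F [-0.3 -0.1  0.1] grip 0.008 yaw_y 110.3
[171 217  64  24 942] [-72.9  69.2]
```

>>> jog_arm --increments '[{"tx": 0,"ty": 0,"tz": 3,"wx": 0,"wy": 0,"wz": 0,"gripper": 0},{"tx": 0,"ty": 0,"tz": 6,"wx": 0,"wy": 0,"wz": 0,"gripper": 0},{"tx": 0,"ty": 0,"tz": 7,"wx": 0,"wy": 0,"wz": 0,"gripper": 0},{"tx": 0,"ty": -2,"tz": 7,"wx": 0,"wy": 0,"wz": 0,"gripper": 0},{"tx": 0,"ty": -5,"tz": 7,"wx": 0,"wy": 0,"wz": 0,"gripper": 0}]'

```text
time: 12.32
position: [0.5041, 0.0543, -0.0089]
tool_rot: [0.552, -3.092, 0.0]
ft_force: [-0.4, 0.3, -0.8]
grip_width: 0.008
grip_force: 0.0
```

>>> jog_arm --increments '[{"tx": 0,"ty": -4,"tz": 0,"wx": 0,"wy": 0,"wz": 0,"gripper": 0},{"tx": 0,"ty": -8,"tz": 0,"wx": 0,"wy": 0,"wz": 0,"gripper": 0},{"tx": 0,"ty": -12,"tz": 0,"wx": 0,"wy": 0,"wz": 0,"gripper": 0},{"tx": 0,"ty": -16,"tz": 0,"wx": 0,"wy": 0,"wz": 0,"gripper": 0},{"tx": 0,"ty": -20,"tz": 0,"wx": 0,"wy": 0,"wz": 0,"gripper": 0}]'

```text
time: 12.73
position: [0.5116, 0.0352, -0.0088]
tool_rot: [0.552, -3.093, -0.0]
ft_force: [-1.1, 0.9, 0.2]
grip_width: 0.002
grip_force: 0.2
```

```bash
python3 look.py side s10; python3 look.py wrist w10; python3 -c "
import cv2
g=cv2.imread('pics/s10.png');print(g[205:235,274,1],g[205:235,274,2])"
```

```text
t 12.78 rd [-65.   90.8] z -8.8 F [ 0.1 -0.2  0.8] grip 0.004 yaw_y 110.2
[288 142  28  26 365] [107.9 368.9]
[267 217  15  11 114] [-58.5  58.5]
[353 243  10  29  80] [ 130.3 -117.2]
[361 281  49  33 488] [ 137.  -273.7]
t 12.83 rd [-65.1  91.3] z -8.8 F [-0.1  1.4 -0.1] grip 0.01 yaw_y 110.2
[194 223  56  14 544] [-72.9  54.6]
[ 43  42  43  42  46  43  43  32  28  20  27  22  36  82 113 122 119 120
 120 120 124 108  60  34 116 144 147 147 136 116] [ 38  42  43  40  43  40  39  30  29  23  31  25  34  20   8  10  10  10
  10  10   9  15  21  38 115 141 145 143 135 115]
```

>>> jog_arm --increments '[{"tx": 0,"ty": -4,"tz": 0,"wx": 0,"wy": 0,"wz": 0,"gripper": 0},{"tx": 0,"ty": -8,"tz": 0,"wx": 0,"wy": 0,"wz": 0,"gripper": 0},{"tx": 0,"ty": -12,"tz": 0,"wx": 0,"wy": 0,"wz": 0,"gripper": 0},{"tx": 0,"ty": -16,"tz": 0,"wx": 0,"wy": 0,"wz": 0,"gripper": 0},{"tx": 0,"ty": -20,"tz": 0,"wx": 0,"wy": 0,"wz": 0,"gripper": 0}]'

```text
time: 13.25
position: [0.5185, 0.0165, -0.0088]
tool_rot: [0.552, -3.093, 0.0]
ft_force: [-0.2, -0.5, -0.1]
grip_width: 0.004
grip_force: 0.2
```

```bash
python3 look.py side s11; python3 look.py wrist w11; python3 look.py top t11
```

```text
t 13.3 rd [-61.7  71.1] z -8.8 F [-0.2 -0.7  0.4] grip 0.009 yaw_y 110.2
[288 142  28  26 360] [108.5 368.5]
[270 222  15  10 114] [-54.7  37.9]
[352 241  11  31  87] [ 130.3 -115.8]
[361 281  49  33 499] [ 136.7 -273.3]
t 13.35 rd [-61.8  71.6] z -8.8 F [ 0.4 -1.2 -0.3] grip 0.007 yaw_y 110.2
[194 224  55  13 521] [-69.5  34.7]
t 13.4 rd [-61.9  72.1] z -8.8 F [-1.   0.2 -0.3] grip 0.004 yaw_y 110.2
[139 168  20  13 118] [149.4 399. ]
[139 181  34  22 348] [ 99.2 385.6]
```

```bash
python3 - <<'E'
from h import *; from go import *
im=cam('side')
for u in [(282.2,237.2),(273.5,237.2),(291,237.2)]: print(np.round(w2rd(px2w(im,*u,.0237)),1))
g=cv2.cvtColor(cv2.imread('pics/side0.png'),cv2.COLOR_BGR2GRAY); print(g[228:248,266:300])
E
```

```text
[-48.3   0.3]
[-72.4   5.1]
[-24.   -4.6]
[[166 165 166 164 165 164 164 165 166 170 172 174 182 183 173 189 217 222
  223 225 224 221 223 229 232 231 229 231 232 234 226 161  76  26]
 [167 167 171 174 173 167 171 172 186 216 225 224 227 224 220 226 233 234
  233 234 232 233 231 230 230 229 229 229 230 232 233 172  75  20]
 [138 126 201 226 224 221 221 221 225 232 235 233 220 206 198 196 199 199
  198 218 230 232 233 230 229 228 228 228 228 231 234 203 116  33]
 [141  85 211 237 233 231 231 233 233 230 214 186 162 149 151 154 152 141
  143 162 178 200 226 233 230 229 229 229 228 229 233 235 172  77]
 [131  61 181 231 233 230 232 232 221 187 152 141 138 135 139 142 146 137
  138 140 142 145 178 222 231 230 229 228 229 229 232 236 188  93]
 [111  47 140 225 232 230 232 223 177 145 134 135 128 123 120 116 117 119
  126 131 138 137 131 171 222 231 230 229 228 228 230 232 200 106]
 [ 82  41 109 218 234 231 229 190 143 136 131 112  98  87  80  72  71  78
   91 101 118 132 133 139 181 225 231 228 229 229 229 233 230 159]
 [ 65  37  84 214 236 232 228 176 137 127 105  80  64  56  51  46  45  
[... 1062 characters left out ...]
  68 138 196 220 228 230 229 230 231 234 233 228 216 200 180 174 174
  194 210 226 234 236 229 219 213 201 193 194 196 186 178 166 166]
 [ 38  50 128 224 237 232 230 231 230 230 231 233 234 236 236 233 230 222
  214 203 194 194 196 194 193 184 166 162 162 164 165 163 164 164]
 [ 41  38  96 215 237 233 232 233 233 231 227 217 214 208 198 194 201 203
  187 171 148 138 140 160 175 172 166 166 166 166 164 164 163 164]
 [ 38  37  73 179 215 215 201 192 194 191 185 175 173 170 168 167 169 152
  121 104  91  86  85 101 112 113 132 158 168 169 162 164 165 162]
 [ 67  85  96 159 190 177 165 159 160 160 162 162 163 167 167 140 109  79
   75  95 120 131 133 130 103  76  79 104 152 165 163 161 161 164]]
```

>>> jog_arm --increments '[{"tx": 0,"ty": -4,"tz": 0,"wx": 0,"wy": 0,"wz": 0,"gripper": 0},{"tx": 0,"ty": -8,"tz": 0,"wx": 0,"wy": 0,"wz": 0,"gripper": 0},{"tx": 0,"ty": -12,"tz": 0,"wx": 0,"wy": 0,"wz": 0,"gripper": 0},{"tx": 0,"ty": -16,"tz": 0,"wx": 0,"wy": 0,"wz": 0,"gripper": 0},{"tx": 0,"ty": -20,"tz": 0,"wx": 0,"wy": 0,"wz": 0,"gripper": 0}]'

```text
time: 13.87
position: [0.5255, -0.0023, -0.0088]
tool_rot: [-0.552, 3.093, -0.0]
ft_force: [0.2, 0.7, 1.4]
grip_width: 0.01
grip_force: 0.2
```

```bash
python3 look.py side s12; python3 look.py side s12b
```

```text
t 13.92 rd [-58.4  51.3] z -8.8 F [ 0.2 -0.7  0.1] grip 0.005 yaw_y 110.2
[291 142  25  26 323] [113.1 365.8]
[273 227  14  10 112] [-51.5  16.7]
[353 243  10  29  90] [ 130.  -117.2]
[361 281  49  33 500] [ 136.2 -273.4]
t 13.97 rd [-58.5  51.8] z -8.8 F [ 0.6  0.1 -0.3] grip 0.008 yaw_y 110.2
[291 142  25  26 318] [113. 365.]
[273 227  15  10 115] [-50.9  16.3]
[352 241  11  31  87] [ 129.9 -116.8]
[361 281  49  33 494] [ 136.8 -273.8]
```

>>> jog_arm --increments '[{"tx": 0,"ty": -2,"tz": 0,"wx": 0,"wy": 0,"wz": 0,"gripper": 0},{"tx": 0,"ty": -4,"tz": 0,"wx": 0,"wy": 0,"wz": 0,"gripper": 0},{"tx": 0,"ty": -6,"tz": 0,"wx": 0,"wy": 0,"wz": 0,"gripper": 0},{"tx": 0,"ty": -8,"tz": 0,"wx": 0,"wy": 0,"wz": 0,"gripper": 0},{"tx": 0,"ty": -10,"tz": 0,"wx": 0,"wy": 0,"wz": 0,"gripper": 0}]'

```text
time: 14.38
position: [0.5288, -0.0113, -0.0088]
tool_rot: [0.552, -3.093, 0.0]
ft_force: [0.2, 1.5, 0.1]
grip_width: 0.007
grip_force: 0.2
```

```bash
python3 look.py side s13 |sed -n '1p;3p'
```

```text
t 14.43 rd [-56.8  42.4] z -8.7 F [-0.4 -0.1 -0.3] grip 0.006 yaw_y 110.2
[274 229  15  11 115] [-50.1   6.9]
```

>>> jog_arm --increments '[{"tx": 0,"ty": -1,"tz": 0,"wx": 0,"wy": 0,"wz": 0,"gripper": 0},{"tx": 0,"ty": -2,"tz": 0,"wx": 0,"wy": 0,"wz": 0,"gripper": 0},{"tx": 0,"ty": -3,"tz": 0,"wx": 0,"wy": 0,"wz": 0,"gripper": 0},{"tx": 0,"ty": -4,"tz": 0,"wx": 0,"wy": 0,"wz": 0,"gripper": 0},{"tx": 0,"ty": -5,"tz": 0,"wx": 0,"wy": 0,"wz": 0,"gripper": 0}]'

```text
time: 14.85
position: [0.5305, -0.016, -0.0088]
tool_rot: [0.552, -3.093, 0.0]
ft_force: [-0.5, 0.3, 0.2]
grip_width: 0.006
grip_force: 0.1
```

```bash
python3 look.py side s14 |sed -n '1p;3p'
```

```text
t 14.9 rd [-56.1  37.7] z -8.8 F [ 0.   0.1 -0.3] grip 0.003 yaw_y 110.2
[274 231  15  11 128] [-50.4   0.3]
```

>>> jog_arm --increments '[{"tx": 0,"ty": -1,"tz": 0,"wx": 0,"wy": 0,"wz": 0,"gripper": 0},{"tx": 0,"ty": -2,"tz": 0,"wx": 0,"wy": 0,"wz": 0,"gripper": 0},{"tx": 0,"ty": -2.5,"tz": 0,"wx": 0,"wy": 0,"wz": 0,"gripper": 0},{"tx": 0,"ty": -2.5,"tz": 0,"wx": 0,"wy": 0,"wz": 0,"gripper": 0},{"tx": 0,"ty": -2.5,"tz": 0,"wx": 0,"wy": 0,"wz": 0,"gripper": 0}]'

```text
time: 15.32
position: [0.5313, -0.0184, -0.0088]
tool_rot: [0.552, -3.093, 0.0]
ft_force: [-0.8, -0.8, -0.1]
grip_width: 0.006
grip_force: 0.0
```

```bash
python3 look.py side s15 |sed -n '1p;3p'; python3 look.py wrist w15; python3 -c "
from h import *; from go import *
im=cam('side'); print([np.round(w2rd(px2w(im,282,236.5,z)),1) for z in (.0237,.03)])"
```

```text
t 15.37 rd [-55.7  35.7] z -8.8 F [1.  0.9 0.7] grip 0.007 yaw_y 110.2
[275 232  15  11 124] [-50.1  -3.2]
t 15.42 rd [-55.7  35.7] z -8.8 F [-0.  -0.7 -0.6] grip 0.003 yaw_y 110.2
[195 220  59  17 721] [-64.5   0.7]
[array([-48.3,   3.1]), array([-49.9,  -2.9])]
```

>>> jog_arm --increments '[{"tx": 0,"ty": 2,"tz": -5,"wx": 0,"wy": 0,"wz": 0,"gripper": 0},{"tx": 0,"ty": 4,"tz": -20,"wx": 0,"wy": 0,"wz": 0,"gripper": 0},{"tx": 0,"ty": 4,"tz": -40,"wx": 0,"wy": 0,"wz": 0.05,"gripper": 0},{"tx": 20,"ty": 0,"tz": -50,"wx": 0,"wy": 0,"wz": 0.1,"gripper": 0},{"tx": 40,"ty": -10,"tz": -50,"wx": 0,"wy": 0,"wz": 0.17,"gripper": 0}]'

```text
time: 15.88
position: [0.4997, -0.0388, 0.0448]
tool_rot: [-0.29, 3.123, 0.0]
ft_force: [0.1, -0.7, -0.6]
grip_width: 0.007
grip_force: 0.0
```

```bash
python3 go.py -130 0 40 90
```

```text
t 15.88 rd [-90.6  21.3] z 44.8 F [ 0.1 -0.7 -0.6] grip 0.007 yaw_y 100.6
inc mm [ 39.5 -21.3   4.6]
rot [-0.     0.005  0.   ]
```

>>> jog_arm --increments '[{"tx": 10,"ty": -6,"tz": 0,"wx": 0,"wy": 0,"wz": 0,"gripper": 0},{"tx": 20,"ty": -12,"tz": 2,"wx": 0,"wy": 0,"wz": 0,"gripper": 0},{"tx": 30,"ty": -17,"tz": 4,"wx": 0,"wy": 0,"wz": 0,"gripper": 0},{"tx": 39.5,"ty": -21.3,"tz": 4,"wx": 0,"wy": 0,"wz": 0,"gripper": 0},{"tx": 39.5,"ty": -21.3,"tz": 4,"wx": 0,"wy": 0,"wz": 0,"gripper": 0}]'

```text
time: 16.3
position: [0.461, -0.0709, 0.0379]
tool_rot: [0.285, -3.128, 0.004]
ft_force: [0.2, 0.2, -0.7]
grip_width: 0.004
grip_force: 0.0
```

```bash
python3 go.py -130 0 0 90; python3 look.py wrist w16; python3 look.py side s16|sed -n '3p'; python3 look.py top t16; python3 - <<'E'
import cv2,numpy as np
o=[cv2.resize(cv2.imread(f)[r:r+60,c:c+80],(400,300),interpolation=2) for f,r,c in [('pics/s16.png',205,240),('pics/t16.png',180,260),('pics/top0.png',180,260)]]
w=cv2.resize(cv2.imread('pics/w16.png')[150:300,180:380],(400,300))
cv2.imwrite('pics/z16.png',np.vstack([np.hstack(o[:2]),np.hstack([w,o[2]])]))
E
```

```text
t 16.3 rd [-134.4   -3.1] z 37.9 F [ 0.2  0.2 -0.7] grip 0.004 yaw_y 100.4
inc mm [-4.5  3.2 37.9]
rot [-0.002 -0.001 -0.003]
t 16.35 rd [-133.1   -2.7] z 38.1 F [ 0.2 -0.  -0.5] grip 0.007 yaw_y 100.4
[274 231  16  12 136] [-50.9  -2.6]
t 16.45 rd [-131.9   -1.9] z 38.1 F [-0.3 -0.8  1. ] grip 0.005 yaw_y 100.5
[139 168  21  13 117] [149.6 398.9]
[139 181  34  21 348] [ 99.4 385.6]
```

View pics/z16.png

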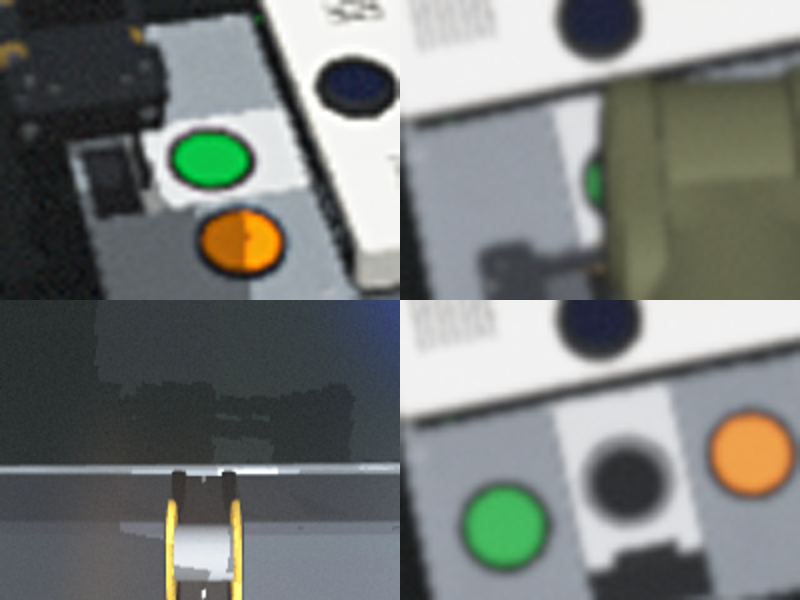

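>>> jog_arm --increments '[{"tx": -1,"ty": 2,"tz": 10,"wx": 0,"wy": 0,"wz": 0,"gripper": 0},{"tx": -1,"ty": 2,"tz": 20,"wx": 0,"wy": 0,"wz": 0,"gripper": 0},{"tx": -1,"ty": 2,"tz": 30,"wx": 0,"wy": 0,"wz": 0,"gripper": 0},{"tx": -1,"ty": 2,"tz": 39,"wx": 0,"wy": 0,"wz": 0,"gripper": 0},{"tx": -1,"ty": 2,"tz": 41,"wx": 0,"wy": 0,"wz": 0,"gripper": 0}]'

```text
time: 16.87
position: [0.4612, -0.0666, -0.0061]
tool_rot: [0.288, -3.125, -0.004]
ft_force: [-0.2, -0.1, 0.5]
grip_width: 0.009
grip_force: 0.0
```

```bash
python3 go.py -105 0 -3 90
```

```text
t 16.87 rd [-133.5    1.1] z -6.1 F [-0.2 -0.1  0.5] grip 0.009 yaw_y 100.5
inc mm [-28.5  -1.1  -3.2]
rot [ 0.003 -0.003 -0.001]
```

>>> jog_arm --increments '[{"tx": 0,"ty": -1,"tz": 0,"wx": 0,"wy": 0,"wz": 0,"gripper": 0},{"tx": -5,"ty": -1,"tz": 0,"wx": 0,"wy": 0,"wz": 0,"gripper": 0},{"tx": -11,"ty": -1,"tz": 0,"wx": 0,"wy": 0,"wz": 0,"gripper": 0},{"tx": -17,"ty": -1,"tz": 0,"wx": 0,"wy": 0,"wz": 0,"gripper": 0},{"tx": -23,"ty": -1,"tz": 0,"wx": 0,"wy": 0,"wz": 0,"gripper": 0}]'

```text
time: 17.28
position: [0.4871, -0.0643, -0.0033]
tool_rot: [-0.287, 3.127, -0.001]
ft_force: [-0.1, 0.2, 0.7]
grip_width: 0.005
grip_force: 0.0
```

>>> jog_arm --increments '[{"tx": -4,"ty": 0,"tz": 0,"wx": 0,"wy": 0,"wz": 0,"gripper": 0},{"tx": -8,"ty": 0,"tz": 0,"wx": 0,"wy": 0,"wz": 0,"gripper": 0},{"tx": -12,"ty": 0,"tz": 0,"wx": 0,"wy": 0,"wz": 0,"gripper": 0},{"tx": -16,"ty": 0,"tz": 0,"wx": 0,"wy": 0,"wz": 0,"gripper": 0},{"tx": -20,"ty": 0,"tz": 0,"wx": 0,"wy": 0,"wz": 0,"gripper": 0}]'

```text
time: 17.7
position: [0.505, -0.0606, -0.004]
tool_rot: [0.287, -3.127, 0.0]
ft_force: [-2.9, 1.1, 2.3]
grip_width: 0.003
grip_force: 1.3
```

```bash
python3 go.py -80 0 -3 90; python3 look.py side s17|sed -n '1p;3p'
```

```text
t 17.7 rd [-89.3  -1.1] z -4.0 F [-2.9  1.1  2.3] grip 0.003 yaw_y 100.5
inc mm [-9.3  1.1 -1. ]
rot [ 0.    -0.001 -0.002]
t 17.75 rd [-88.3  -1. ] z -3.8 F [-0.4 -0.2 -0.8] grip 0.003 yaw_y 100.5
[353 243  10  28  80] [ 130.2 -116.2]
```

```bash
python3 look.py side s18; python3 look.py wrist w18
```

```text
t 17.8 rd [-88.3  -1. ] z -3.9 F [-0.6  0.4 -0.3] grip 0.006 yaw_y 100.5
[288 142  28  26 369] [107.9 368.7]
[353 243   8  21  63] [ 132.7 -104.2]
[361 280  49  34 494] [ 136.4 -273.3]
t 17.85 rd [-88.3  -1. ] z -3.8 F [-0.3  1.1 -0.5] grip 0.004 yaw_y 100.5
```

>>> jog_arm --increments '[{"tx": -4,"ty": 0.5,"tz": 0,"wx": 0,"wy": 0,"wz": 0,"gripper": 0},{"tx": -8,"ty": 1,"tz": 0,"wx": 0,"wy": 0,"wz": 0,"gripper": 0},{"tx": -12,"ty": 1,"tz": 0,"wx": 0,"wy": 0,"wz": 0,"gripper": 0},{"tx": -16,"ty": 1,"tz": 0,"wx": 0,"wy": 0,"wz": 0,"gripper": 0},{"tx": -20,"ty": 1,"tz": 0,"wx": 0,"wy": 0,"wz": 0,"gripper": 0}]'

```text
time: 18.27
position: [0.5251, -0.0566, -0.0039]
tool_rot: [0.287, -3.128, 0.001]
ft_force: [-2.6, -3.0, 1.7]
grip_width: 0.004
grip_force: 1.3
```

```bash
python3 go.py -40 0 -3 90; python3 look.py side s19
```

```text
t 18.27 rd [-68.8  -0.9] z -3.9 F [-2.6 -3.   1.7] grip 0.004 yaw_y 100.5
inc mm [-28.8   0.9  -0.9]
rot [-0.001 -0.    -0.002]
t 18.32 rd [-67.8  -0.5] z -3.7 F [-0.4 -1.2 -0.4] grip 0.003 yaw_y 100.5
[293 142  23  26 302] [116.  364.7]
[352 240  11  31  85] [ 130.2 -114.7]
[361 281  49  33 505] [ 136.3 -273. ]
```

>>> jog_arm --increments '[{"tx": -4,"ty": 0,"tz": 0,"wx": 0,"wy": 0,"wz": 0,"gripper": 0},{"tx": -8,"ty": 0,"tz": 0,"wx": 0,"wy": 0,"wz": 0,"gripper": 0},{"tx": -12,"ty": 0,"tz": 0,"wx": 0,"wy": 0,"wz": 0,"gripper": 0},{"tx": -16,"ty": 0,"tz": 0,"wx": 0,"wy": 0,"wz": 0,"gripper": 0},{"tx": -20,"ty": 0,"tz": 0,"wx": 0,"wy": 0,"wz": 0,"gripper": 0}]'

```text
time: 18.73
position: [0.5448, -0.0522, -0.0039]
tool_rot: [0.287, -3.128, -0.0]
ft_force: [-2.1, -1.2, 0.7]
grip_width: 0.008
grip_force: 1.3
```

>>> jog_arm --increments '[{"tx": -3,"ty": 0,"tz": 0,"wx": 0,"wy": 0,"wz": 0,"gripper": 0},{"tx": -6,"ty": 0,"tz": 0,"wx": 0,"wy": 0,"wz": 0,"gripper": 0},{"tx": -9,"ty": 0,"tz": 0,"wx": 0,"wy": 0,"wz": 0,"gripper": 0},{"tx": -12,"ty": 0,"tz": 0,"wx": 0,"wy": 0,"wz": 0,"gripper": 0},{"tx": -15,"ty": 0,"tz": 0,"wx": 0,"wy": 0,"wz": 0,"gripper": 0}]'

```text
time: 19.15
position: [0.5594, -0.0494, -0.0038]
tool_rot: [0.288, -3.128, -0.0]
ft_force: [-2.5, -1.0, -0.1]
grip_width: 0.008
grip_force: 1.3
```

```bash
python3 go.py -22 0 -3 90
```

```text
t 19.15 rd [-33.7  -0.1] z -3.8 F [-2.5 -1.  -0.1] grip 0.008 yaw_y 100.5
inc mm [-11.7   0.1  -0.8]
rot [ 0.    -0.    -0.002]
```

>>> jog_arm --increments '[{"tx": -2,"ty": 0,"tz": 0,"wx": 0,"wy": 0,"wz": 0,"gripper": 0},{"tx": -4,"ty": 0,"tz": 0,"wx": 0,"wy": 0,"wz": 0,"gripper": 0},{"tx": -6,"ty": 0,"tz": 0,"wx": 0,"wy": 0,"wz": 0,"gripper": 0},{"tx": -7,"ty": 0,"tz": 0,"wx": 0,"wy": 0,"wz": 0,"gripper": 0},{"tx": -8,"ty": 0,"tz": 0,"wx": 0,"wy": 0,"wz": 0,"gripper": 0}]'

```text
time: 19.57
position: [0.5672, -0.0479, -0.0038]
tool_rot: [0.288, -3.128, -0.0]
ft_force: [-2.2, -0.5, 0.8]
grip_width: 0.002
grip_force: 1.3
```

```bash
python3 go.py -22 0 -3 90
```

```text
t 19.57 rd [-25.9  -0.1] z -3.8 F [-2.2 -0.5  0.8] grip 0.002 yaw_y 100.5
inc mm [-3.9  0.1 -0.8]
rot [ 0.    -0.    -0.002]
```

Now 1 mm per row until the force rises at the stop.

>>> jog_arm --increments '[{"tx": -0.8,"ty": 0,"tz": 0,"wx": 0,"wy": 0,"wz": 0,"gripper": 0},{"tx": -1.6,"ty": 0,"tz": 0,"wx": 0,"wy": 0,"wz": 0,"gripper": 0},{"tx": -2.4,"ty": 0,"tz": 0,"wx": 0,"wy": 0,"wz": 0,"gripper": 0},{"tx": -3.2,"ty": 0,"tz": 0,"wx": 0,"wy": 0,"wz": 0,"gripper": 0},{"tx": -4,"ty": 0,"tz": 0,"wx": 0,"wy": 0,"wz": 0,"gripper": 0}]'

```text
time: 19.98
position: [0.5706, -0.0473, -0.0039]
tool_rot: [0.287, -3.127, -0.0]
ft_force: [-4.5, -1.8, 0.6]
grip_width: 0.007
grip_force: 2.4
```

>>> jog_arm --increments '[{"tx": -0.4,"ty": 0,"tz": 0,"wx": 0,"wy": 0,"wz": 0,"gripper": 0},{"tx": -0.8,"ty": 0,"tz": 0,"wx": 0,"wy": 0,"wz": 0,"gripper": 0},{"tx": -1.2,"ty": 0,"tz": 0,"wx": 0,"wy": 0,"wz": 0,"gripper": 0},{"tx": -1.6,"ty": 0,"tz": 0,"wx": 0,"wy": 0,"wz": 0,"gripper": 0},{"tx": -2,"ty": 0,"tz": 0,"wx": 0,"wy": 0,"wz": 0,"gripper": 0}]'

```text
time: 20.4
position: [0.5706, -0.0473, -0.0039]
tool_rot: [0.287, -3.123, 0.001]
ft_force: [-9.0, -1.5, 5.6]
grip_width: 0.004
grip_force: 5.0
```

>>> jog_arm --increments '[{"tx": 5,"ty": 0,"tz": 0,"wx": 0,"wy": 0,"wz": 0,"gripper": 0},{"tx": 20,"ty": 0,"tz": 0,"wx": 0,"wy": 0,"wz": 0,"gripper": 0},{"tx": 50,"ty": 0,"tz": -10,"wx": 0,"wy": 0,"wz": 0,"gripper": 0},{"tx": 80,"ty": 0,"tz": -40,"wx": 0,"wy": 0,"wz": 0,"gripper": 0},{"tx": 100,"ty": 0,"tz": -75,"wx": 0,"wy": 0,"wz": 0,"gripper": 0}]'

```text
time: 20.82
position: [0.4718, -0.0648, 0.0698]
tool_rot: [0.288, -3.125, -0.004]
ft_force: [-0.1, -1.6, 1.7]
grip_width: 0.003
grip_force: 0.0
```

>>> jog_arm --increments '[{"tx": 0,"ty": 30,"tz": -30,"wx": 0,"wy": 0,"wz": 0,"gripper": 0},{"tx": 0,"ty": 60,"tz": -60,"wx": 0,"wy": 0,"wz": 0,"gripper": 0},{"tx": 0,"ty": 90,"tz": -80,"wx": 0,"wy": 0,"wz": 0,"gripper": 0},{"tx": 0,"ty": 120,"tz": -80,"wx": 0,"wy": 0,"wz": 0,"gripper": 0},{"tx": 0,"ty": 120,"tz": -80,"wx": 0,"wy": 0,"wz": 0,"gripper": 0}]'

```text
time: 21.23
position: [0.4546, 0.0595, 0.1535]
tool_rot: [-0.301, 3.12, -0.004]
ft_force: [0.1, 0.4, -0.4]
grip_width: 0.005
grip_force: 0.0
```

```bash
python3 - <<'E'
from h import *; from go import *
report(ctrl.get_state())
for n in('top','side'):
    im=cam(n); cv2.imwrite(f'pics/{n}end.png',im['color'])
    for t in ['slide','filter_green','filter_amber','reagent_bottle','parafilm_roll','forceps']:
        print(n,t,[(np.round(d['bbox']).tolist(),round(d['conf'],2)) for d in vision.spot_in(n,t)[:4]])
hsv=cv2.cvtColor(im['color'],cv2.COLOR_BGR2HSV); m=cv2.inRange(hsv,(45,110,60),(85,255,255)); print('green on shelf/slide px',m[205:260,250:320].sum()//255)
g=cv2.cvtColor(im['color'],cv2.COLOR_BGR2GRAY)
# tab location in side: dark tab top z39
for x in (-95,-13): print(x,w2px(im,np.r_[rd2w(x,0),.039]))
print(g[226:244,270:314:2])
E
```

```text
t 21.23 rd [-116.8  126.2] z 153.5 F [ 0.1  0.4 -0.4] grip 0.005 yaw_y 101.0
top slide [([290.0, 199.0, 311.0, 208.0], 0.57)]
top filter_green [([285.0, 272.0, 292.0, 289.0], 0.61)]
top filter_amber [([319.0, 203.0, 341.0, 218.0], 0.77)]
top reagent_bottle [([391.0, 165.0, 420.0, 197.0], 0.97)]
top parafilm_roll [([139.0, 226.0, 167.0, 252.0], 0.7)]
top forceps []
side slide []
side filter_green [([215.0, 220.0, 234.0, 232.0], 0.76), ([282.0, 192.0, 296.0, 202.0], 0.48)]
side filter_amber [([278.0, 246.0, 295.0, 260.0], 0.63)]
side reagent_bottle [([308.0, 283.0, 342.0, 339.0], 0.64), ([293.0, 231.0, 299.0, 243.0], 0.38)]
side parafilm_roll [([267.0, 148.0, 271.0, 164.0], 0.41)]
side forceps [([291.0, 227.0, 300.0, 243.0], 0.19)]
green on shelf/slide px 2
-95 [266.02603199 235.78343033]
-13 [294.64728036 231.69890427]
[[102 101 103 102 103 102  96 100 101  97 150 179 130 147  21 128 251 192
   55  40  49  47]
 [102 101  99 101 101 101 104 109 110 100 122 204  83 177  36  97 246 252
  185  60  34  37]
 [102 102  99 108 111 105 107 110 109 102  99 187  63 199  78  64 236 250
  254 194 
[... 704 characters left out ...]
0  45  85  35 214 137  25 135
  244 245 245 244]
 [ 26  34  29  27  23  33  31  33  33  33  37  44  62  40 216 164  18 102
  243 246 245 245]
 [ 29  28  29  32  32  32  33  31  30  32  32  43  55  79 216 202  36  66
  238 247 245 245]
 [ 31  33  26  31  30  34  38  35  32  32  31  47  46 140 219 203  73  43
  186 248 245 245]
 [ 31  30  34  28  29  32  32  31  31  28  29  47  38 146 234 231  94  32
  153 248 245 245]
 [ 35  35  33  31  36  33  33  30  30  31  36  46  39 114 238 239  94  37
  137 247 245 245]
 [ 36  35  33  32  26  31  26  33  30  28  26  43  43  78 195 199  94  60
  103 245 246 245]
 [ 33  35  27  37  30  29  31  28  29  31  35  39  95 123 163 164 121  62
   70 238 246 245]]
```

```bash
python3 -c "
from bench import ctrl; print(ctrl.close_job())"
```

```text
the job is handed in; nothing more can be done
None
```

The green filter dropped into the cell and the slide is pushed home against its stop, with the job handed in at about 22 s of the 48 s allowed; the amber filter, bottle and film roll show no movement in the final views, but the forceps were not detected reliably there (the arm stayed clear of them).

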